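Clear the drainer and turn its cutlery insert round

ROBOT

A 6-joint arm with a two-finger parallel gripper is mounted at the origin on the work surface. World frame = base frame: x ahead of the robot, y to its left, z up, the work surface at z = 0. Lengths are in m, angles in rad, forces in N, time in s.
With the tool pointing down it reaches from about 0.35 to 0.975 m from the base axis. Payload 4.9 kg.
Tool frame: the origin (TCP) lies on the centre line of the jaws, within the pads' length; the fingertips stand 25 mm ahead of it and the grasp point (between the pads) lies 6 mm ahead of it; z points along the fingers, y is the line along which they close (so a half turn about z gives the same grasp; the last joint's range is limited). The gripper opens to 85 mm and grips with 20 to 120 N. Pads are 22 mm wide; open, the fingers measure 114 mm over their backs; the gripper's body (76 mm by 85 mm) begins 54 mm behind the grasp point. The pads swing forward as they close: fully open they stand 13 mm farther back than shut.
Start: joints at [1.126, 0.053, 1.613, -0, 1.476, -0.119], TCP at [0.2, 0.592, 0.256] pointing down, gripper open.
Joint ranges: [-3.01, 3.01], [-1.01, 2.22], [0.06, 2.58], [-1.02, 4.17], [0.09, 2.62], [-3.14, 3.14]. Speed limits (rad/s): [2.57, 2.57, 3.14, 3.14, 3.14, 3.14].

INTERFACE

Orientations are given as a unit quaternion [w, x, y, z].
In Python, from plant import state, grab_frame, get_calibration, job gives the robot as it stands. The module is installed in compiled form; this text tells all that it offers.
- The arm moves only by the tool move_arm, never from a script. Its argument "targets" is a list that holds one entry, the list of rows, each a list of 5 numbers: the opening in per cent of the stroke, from 0 (shut) to 100 (fully open), then the shift along the tool's x, y, z as a fraction of full scale, then the turn about the tool's z as a fraction of full scale. A call has 1 to 5 rows; each row shifts and turns the commanded pose from where the row before left it, along the tool's axes as they then stand; what a row does not reach is not made up. Full scale, the value 1, is 0.6 m for a shift and 6 degrees for a turn. A row lasts 1/12 s, in which the tool goes at most 41.7 mm and 7.16 degrees, less where a joint would pass 70% of its speed; a pose out of reach is approached as far as the arm can. A call with a number of a shift or a turn outside -1 to 1 is refused whole. A call with a gripper value outside its range is refused whole. The fingers move at their own pace and stop on an object; the grip force is fixed at half the most. Time passes only in rows, so rows that do not move let the fingers close. It gives the time, the measured TCP pose, the force, the opening and the grip force at its end, in the units of the state.
- state(): the state, without advancing time (a new reading comes with each control period).
- grab_frame(name): name is "scene" or "top" or "wrist"; returns the picture (420x560x3 uint8, red, green, blue); there is no depth.
- get_calibration(name): a dict with "vertical_fov" (degrees; the focal length in pixels is half the picture's height over the tangent of half this angle, whatever the lens; pixels are square), "cx", "cy" (the principal point, pixels), "R" (3x3) and "t" (3): a world point X has camera coordinates R X + t. Camera axes: x right, y down, z forward; pixel columns grow to the right and rows downward; lengths in m; the calibration is good to about 2 mm. The wrist camera is an equidistant fisheye: a pixel r from the principal point sees the ray r / f radians off the axis. A picture is of the moment at which its call begins: read the wrist's pose just before it. get_calibration takes no time and is no camera call; for the wrist camera it gives the pose at the moment of the call.
- job.job_done(): hands the job in; it is judged then, once.
The state is a dict: "time": time; "joint_pos": joint angles; "joint_vel": joint speeds; "joint_efforts": joint torques, N m; "tool_pos": TCP position; "tool_rot": TCP orientation; "contact_force": force on the tool from outside, world axes, zero at the start; "ft_torque": the same for the moment, N m; "gripper_width": opening from 0.0 (shut) to 1.0 (fully open); "grasp_force": force on a finger pad.
Only numpy, scipy, OpenCV 4.12 (cv2) and the standard library are available. Lean on these libraries where they do the work, as an engineer would, in place of code of your own. Each camera call takes 0.05 s, during which the arm holds its last target. There are 200 camera calls.

TASK

Get the dish drainer on the sill ready for the next wash. Put everything that has dried in its drip tray into the green tote. The cutlery insert was put back to front: tilt the cutlery bin out, lift the insert clear, turn it half round so that the wide compartment with the blue wall is at the front, seat it fully home again and shut the bin; leave the cup, mug, plate, bottle and jar where they are.

Things in the scene. Friction and masses are not known exactly. Their poses are not given: they have to be found in the camera images.
- drainer: White plastic dish drainer, fixed on the sill, 250 (x) by 505 (y, from -240 to +265). Origin: on the sill; x points away from the robot, y to the left. Right two thirds: drip tray. Left front, y = 122 to 257, x = -125 to -25: bay with the tilt-out cutlery bin between two cheeks 60 high. Behind it a block 50 high.
- tray (a point): Centre of the flat drip tray's floor, 20 above the sill. The floor is 238 (x) by 329 (y). Its rim stands 18 above the floor all round; the 60 high cheek of the bin bay follows 13 outside the rim on the +y side.
- shelf (a point): Middle of the lower front edge of the cup shelf, 185 above the sill; 8 thick, 104 along y, reaching 175 back from here on two rear posts. It hangs over the back half of the bin, so the insert cannot be lifted out while the bin is shut; with the bin tilted fully out it can.
- bin (a joint): Tilt of the cutlery bin on its pivot pins (line parallel to the drainer's y): 0 = shut, upright; 0.42 rad = stop, tilted fully out, its top towards the robot (-x of the drainer). Light friction (0.15 N m) holds it; with the insert in, it rests at either stop.
- bin_hinge (a point): Middle of the bin's pivot line, 30 above the sill. Axes fixed to the bin: x to its back, z up when the bin is shut; they tilt with it (as for the next two).
- bin_seat (a point): Centre of the bin's inner floor, 15 behind and 3 below the pivot line in the bin's axes. The cavity is 90 (x) by 112 (y), open at the top; side and back walls rise 50 above this floor, front wall 70; walls 5 thick.
- bin_bar (a point): Centre of the horizontal pull bar on the bin's front, a round steel bar about 10 thick and 90 long along y, 35 in front of the face, 70 in front of and 57 above the pivot line. It can be pinched from above (fingers closing along x), then moved along the arc about bin_hinge.
- insert: Cutlery insert, grey box 85 (x) by 107 (y) by 85 high, 0.3 kg, 2.5 clearance all round in the bin, lowest 12 narrower by 2 a side. Origin: middle of underside; z up. Half at -x: one wide compartment, BLUE outer wall; half at +x: three narrow slots, grey wall. Starts with the blue wall at the back of the bin. Black handle 28 by 28 square on its middle, from 85 to 130 above the underside.
- insert_grip (a point): Middle of the insert, 118 above its underside, in the handle, 12 below its top: place to grip, across x or y.
- insert_blue (a point): Middle of the insert's blue outer wall, 48 above the underside.
- whisk: Flat whisk, steel handle and red silicone loops, 190 long, lying along its x in the tray: straight handle 15 wide, 16 high from x = -95 to +20, flat head of loops 66 wide, 4 to 12 above the underside, to x = +95. Origin: middle of the underside; z up. Grip the handle from above across y near x = -5 (its centre of mass). May be absent.
- spoon: Wooden spoon, 190 long, lying along its x in the tray: straight handle 15 wide, 16 high from x = -95 to +20, round bowl 66 wide and 14 high to x = +95. Origin: middle of the underside; z up. Grip the handle from above across y near x = -5 (its centre of mass). May be absent.
- turner: Black slotted turner, 190 long, lying along its x in the tray: straight handle 15 wide, 16 high from x = -95 to +20, flat slotted blade 66 wide and 5 thick to x = +95. Origin: middle of the underside; z up. Grip the handle from above across y near x = -5 (its centre of mass). May be absent.
- masher: Steel potato masher standing on its wire head (84 in x by 66 in y, flat on the tray), two upright wires 7 thick at x = +-34 to a black horizontal handle along x, 96 long and 24 by 24 thick, its middle 106 above the underside and its top at 118. Origin: middle of the head's underside. Grip the handle in its middle, across y. 0.25 kg. May be absent.
- ramekin: Glass ramekin standing upright, 66 across and 46 high; origin: middle of the underside. Grip from above across its full width, in the upper half. About 0.18 kg. May be absent.
- tote: Open green plastic tote, fixed on the sill, 300 (x) by 260 (y) by 65 high, walls and floor 5 thick. Origin: on the sill under its middle.
- cup: Blue cup, upside down on the cup shelf, 72 across, 80 high. Origin at the middle of its underside. To be left alone.
- mug: White mug, 78 across, 90 high, in front of the drainer. Origin at its foot. To be left alone.
- plate: White side plate, 176 across, lying to the left of the drainer. Origin at its foot. To be left alone.
- soap: Green bottle, 60 across, 170 high, behind the drainer. Origin at its foot. To be left alone.
- jar: Jar with red lid, 72 across, 90 high, in front of the drainer. Origin at its foot. To be left alone.
There are look-alikes about, which are no part of the job. What is shaped like the insert but purple is not meant. Leave any orange look-alike of the masher alone.

How it is judged:
On the way, in this order (a step that is already met when the one before it is completed fails the run):
1. the cutlery bin is tilted out (value of joint bin above 0.3 rad), for 0.2 s.
2. the insert is lifted clear of the bin (z of insert in the frame of bin_seat above 0.06 m), for 0.1 s.
3. the insert is fully home in the bin again with its blue wall at the front (x of insert in the frame of bin_seat between -0.006 and 0.006 m and y of insert in the frame of bin_seat between -0.006 and 0.006 m and z of insert in the frame of bin_seat below 0.005 m and angle between the z axis of insert and the z axis of bin_seat, either way round below 0.08 rad and x of insert_blue in the frame of bin_seat below -0.03 m), for 0.2 s.
At the end, for the whole second after the job is handed in: Every utensil and the ramekin lies at rest in the tote (origin within its walls, under 62 mm above the sill); the insert is home in the bin (6 mm sideways, 5 mm above the floor, 0.08 rad), blue wall at the front; the bin is shut (below 0.05 rad) (all of step 3 and value of joint bin below 0.05 rad and linear speed of insert below 0.02 m/s and x of whisk in the frame of tote between -0.148 and 0.148 m and y of whisk in the frame of tote between -0.128 and 0.128 m and z of whisk in the frame of tote between -0.01 and 0.062 m and linear speed of each of whisk, spoon, turner, masher, ramekin below 0.03 m/s and x of spoon in the frame of tote between -0.148 and 0.148 m and y of spoon in the frame of tote between -0.128 and 0.128 m and z of spoon in the frame of tote between -0.01 and 0.062 m and x of turner in the frame of tote between -0.148 and 0.148 m and y of turner in the frame of tote between -0.128 and 0.128 m and z of turner in the frame of tote between -0.01 and 0.062 m and x of masher in the frame of tote between -0.148 and 0.148 m and y of masher in the frame of tote between -0.128 and 0.128 m and z of masher in the frame of tote between -0.01 and 0.062 m and x of ramekin in the frame of tote between -0.148 and 0.148 m and y of ramekin in the frame of tote between -0.128 and 0.128 m and z of ramekin in the frame of tote between -0.01 and 0.062 m); the robot touches nothing.
It fails at once if cup, mug, plate, bottle or jar moved more than 30 mm (distance of any of cup, mug, plate, soap, jar from where it was at the start of the episode above 0.03 m).
Of whisk, spoon, turner, masher, ramekin only 3 to 5 are there at a start; the rules pass over those that are not, and their reading is None.
At some moment in a run one of whisk, spoon, turner, ramekin may be knocked a few centimetres aside while the robot is not near it.
It also fails if it takes over 210 s, if anything falls off the work surface, if the arm or the gripper's body presses on something with over 40 N, if the wrist force passes 120 N, or if a joint passes its speed limit or range.

## Working session

There is one attempt and no reset: what is moved stays moved. The work goes in short steps, Python scripts to look and compute and a tool call to move; the robot and the scene stay as the last step left them, time stands still between calls to the robot, and variables do not carry over. Pictures are saved under pics/ and viewed, at most 14 in all, crops included, and the job is handed in when it is done.

Besides the shell and the picture viewer there is one more tool, called as name(argument=value, ...), one argument or row to a line, values as JSON. move_arm: Moves the arm, as the interface text tells. Shift numbers are shares of 0.6 m and turn numbers shares of 6 degrees, none past 1 either way. Its arguments: {"type":"object","properties":{"targets":{"type":"array"}},"required":["targets"]}

```bash
mkdir -p pics; cat > h.py <<'E'
import numpy as np, cv2, json
from plant import state, grab_frame, get_calibration, job
from scipy.spatial.transform import Rotation as Rn
def cal(n):
    c=get_calibration(n); c['f']=210/np.tan(np.radians(c['vertical_fov'])/2)
    c['R']=np.array(c['R']); c['t']=np.array(c['t']); return c
def ray(c,u,v,fish=False):
    d=np.array([(u-c['cx'])/c['f'],(v-c['cy'])/c['f'],1.])
    if fish:
        r=np.hypot(d[0],d[1])
        if r>1e-9: d=np.array([d[0]/r*np.sin(r),d[1]/r*np.sin(r),np.cos(r)])
    return -c['R'].T@c['t'], c['R'].T@d
def onz(c,u,v,z,fish=False):
    o,d=ray(c,u,v,fish); return np.round(o+d*(z-o[2])/d[2],4)
def proj(c,X,fish=False):
    p=c['R']@np.array(X)+c['t']
    if fish:
        r=np.hypot(p[0],p[1]); th=np.arctan2(r,p[2]); return np.round([c['cx']+c['f']*th*p[0]/r,c['cy']+c['f']*th*p[1]/r],1)
    return np.round([c['cx']+c['f']*p[0]/p[2],c['cy']+c['f']*p[1]/p[2]],1)
def snap(n,name):
    c=cal(n); im=grab_frame(n); cv2.imwrite(f'pics/{name}.png',cv2.cvtColor(im,cv2.COLOR_RGB2BGR)); return c,im
def tri(c1,p1,c2,p2):
    o1,d1=ray(c1,*p1);o2,d2=ray(c2,*p2)
    A=np.stack([d1,-d2],1);s=np.linalg.lstsq(A,o2-o1,rcond=None)[0]
    a=o1+s[0]*d1;b=o2+s[1]*d2; return np.round((a+b)/2,4),round(float(np.linalg.norm(a-b)),4)
def st():
    s=state(); R=Rn.from_quat(np.roll(s['tool_rot'],-1)).as_matrix()
    print('t',round(s['time'],2),'p',np.round(s['tool_pos'],4),'X',np.round(R[:,0],3),'Y',np.round(R[:,1],3),'F',np.round(s['contact_force'],1),'w',round(s['gripper_width'],3),'g',s['grasp_force'],'q',np.round(s['joint_pos'],2)); return s,R
E
python3 - <<'E'
from h import *
st()
for n in ('scene','top'):
    c,im=snap(n,n+'0'); print(n,c['vertical_fov'],np.round(-c['R'].T@c['t'],3),np.round(c['R'],3).tolist())
E
```

```text
t 0.0 p [0.1998 0.5916 0.2551] X [-0.947  0.32   0.   ] Y [ 0.32   0.947 -0.002] F [ 0.7 -0.3  0.3] w 1.0 g 0.0 q [ 1.13  0.05  1.61  0.    1.48 -0.12]
scene 47.07686469234482 [ 1.532 -0.169  0.937] [[0.235, 0.972, -0.02], [0.596, -0.16, -0.787], [-0.768, 0.173, -0.617]]
top 47.863742577375746 [0.429 0.048 1.621] [[-0.006, -1.0, 0.002], [-0.997, 0.006, -0.082], [0.082, -0.002, -0.997]]
```

View pics/top0.png

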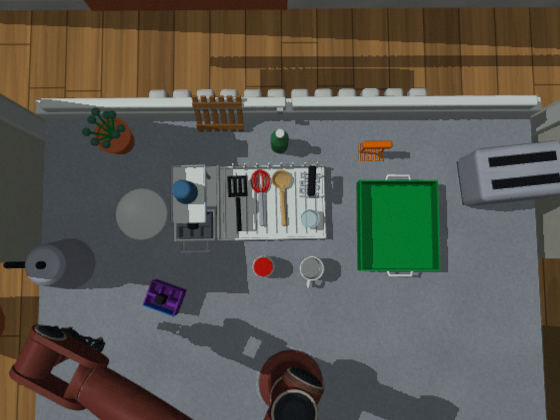

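View pics/scene0.png

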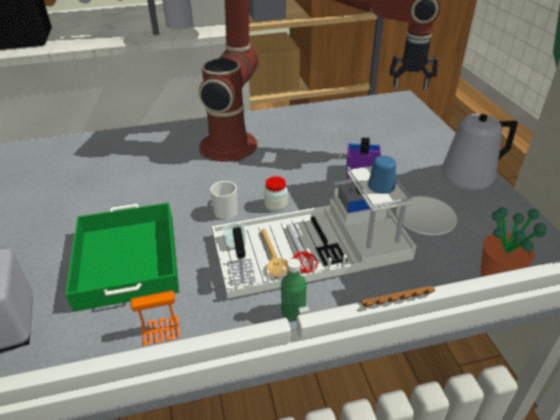

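```bash
python3 - <<'E'
from h import *
im=cv2.imread('pics/top0.png'); cr=im[150:270,160:335]; cv2.imwrite('pics/c1.png',cv2.resize(cr,None,fx=4.5,fy=4.5,interpolation=cv2.INTER_CUBIC))
c=cal('top')
# drainer corners at approx
for n,u,v,z in [('tote',398,226,.065),('tl',357,181,.065),('br',438,272,.065),('jar',263,267,.09),('mug',312,268,.09),('ramek',310,219,.066),('bar',195,249,.087),('cup',185,191,.27)]: print(n,onz(c,u,v,z))
E
```

```text
tote [ 0.5155 -0.3576  0.065 ]
tl [ 0.6659 -0.2256  0.065 ]
br [ 0.3642 -0.4842  0.065 ]
jar [0.3849 0.087  0.09  ]
mug [ 0.3806 -0.0706  0.09  ]
ramek [ 0.5404 -0.0679  0.066 ]
bar [0.444  0.3066 0.087 ]
cup [0.6088 0.3058 0.27  ]
```

View pics/c1.png

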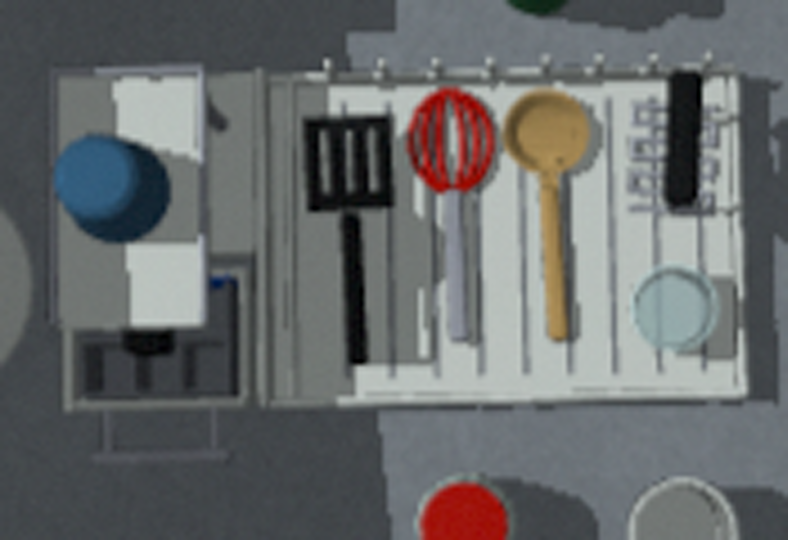

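```bash
python3 - <<'E'
from h import *
c=cal('top')
def P(n,u,v,z): print(n,onz(c,160+u/4.5-.39,150+v/4.5-.39,z))
P('barL',95,457,.087);P('barR',228,457,.087)
P('FR rim',743,398,.038);P('BR rim',743,75,.038);P('FL cheek',66,408,.06);P('cheek front r',255,406,.06);P('shelf FL',56,328,.193);P('shelf FR',206,326,.193)
P('handle',148,340,.157)
P('turner h0',358,362,.036);P('turner h1',350,215,.036)
P('whisk h0',458,340,.036);P('whisk h1',453,192,.036)
P('spoon h0',559,338,.036);P('spoon h1',550,185,.036)
P('masher 0',686,72,.138);P('masher 1',681,205,.138);P('ramekin',674,308,.066)
E
```

```text
barL [0.4373 0.3527 0.087 ]
barR [0.4367 0.2572 0.087 ]
FR rim [ 0.4782 -0.1184  0.038 ]
BR rim [ 0.721  -0.1221  0.038 ]
FL cheek [0.4734 0.3796 0.06  ]
cheek front r [0.474  0.2413 0.06  ]
shelf FL [0.5234 0.3587 0.193 ]
shelf FR [0.5241 0.258  0.193 ]
handle [0.517  0.3031 0.157 ]
turner h0 [0.5069 0.1677 0.036 ]
turner h1 [0.6171 0.1737 0.036 ]
whisk h0 [0.5228 0.0932 0.036 ]
whisk h1 [0.634  0.0965 0.036 ]
spoon h0 [0.5238 0.0179 0.036 ]
spoon h1 [0.6388 0.0237 0.036 ]
masher 0 [ 0.705  -0.0711  0.138 ]
masher 1 [ 0.6106 -0.0664  0.138 ]
ramekin [ 0.5435 -0.0659  0.066 ]
```

The top view shows, left to right, the insert in its bin at (195,225), turner (238,200), whisk (261,205), spoon (284,195), masher (312,182), ramekin (310,219) and tote (398,226). The bar is at (195,251). The look-alikes are the purple box at (165,297) and the orange masher at (375,150). I choose the grey insert under the shelf and the black-handled masher in the tray; the crop confirms both.

move_arm(
  targets=[
    [[0, 0, 0, 0, -1], [0, 0, 0, 0, -1], [0, 0, 0, 0, -1], [0, 0, 0, 0, -0.12], [0, 0, 0, 0, 0]],
  ],
)

```text
time: 0.52
tool_pos: [0.1999, 0.5919, 0.2558]
tool_rot: [-0.0, 0.001, 1.0, -0.0]
contact_force: [0.7, -0.4, -0.6]
gripper_width: 0.299
grasp_force: 0.0
```

move_arm(
  targets=[
    [[0, -0.038, -0.048, 0, 0], [0, -0.038, -0.048, 0, 0], [0, -0.038, -0.048, 0, 0], [0, -0.038, -0.048, 0, 0], [0, -0.038, -0.048, 0, 0]],
  ],
)

```text
time: 0.93
tool_pos: [0.3148, 0.4468, 0.2561]
tool_rot: [0.0, 0.0, 1.0, -0.0]
contact_force: [-0.1, -0.3, 0.0]
gripper_width: -0.002
grasp_force: 0.0
```

move_arm(
  targets=[
    [[0, -0.038, -0.048, 0, 0], [0, -0.038, -0.048, 0, 0], [0, -0.038, -0.048, 0, 0], [0, -0.033, -0.046, 0, 0], [0, 0, 0, 0, 0]],
  ],
)

```text
time: 1.35
tool_pos: [0.4052, 0.3304, 0.2563]
tool_rot: [0.001, 0.004, 1.0, -0.001]
contact_force: [-0.0, 0.8, -0.1]
gripper_width: 0.004
grasp_force: 0.0
```

```bash
python3 - <<'E'
from h import *
st(); c,im=snap('wrist','w1'); print(c['vertical_fov'],c['f'],np.round(-c['R'].T@c['t'],3),np.round(c['R'],2).tolist())
for X in [(.437,.26,.087),(.437,.35,.087),(.507,.305,.157)]: print(proj(c,X,True))
E
```

```text
t 1.35 p [0.4052 0.3304 0.2563] X [-1.     0.007 -0.001] Y [ 0.007  1.    -0.002] F [-0.   0.8 -0.1] w 0.004 g 0.0 q [ 0.54 -0.19  1.85 -0.    1.49 -1.02]
65.70646984690485 325.19226210127806 [0.333 0.332 0.374] [[0.01, 1.0, -0.0], [0.96, -0.01, 0.28], [0.28, -0.0, -0.96]]
[207.1 223.4]
[301.7 223.1]
[250.8 329.9]
```

View pics/w1.png

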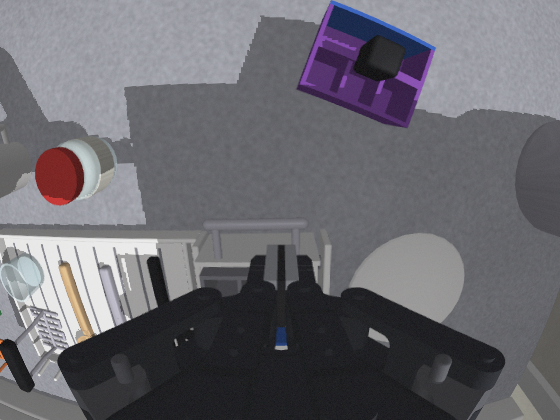

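move_arm(
  targets=[
    [[0, -0.041, -0.041, 0, 0], [0, 0, 0, 0.056, 0], [0, 0, 0, 0.056, 0], [0, 0, 0, 0.056, 0], [0, 0, 0, 0.056, 0]],
  ],
)

```text
time: 1.82
tool_pos: [0.4265, 0.3106, 0.1207]
tool_rot: [0.0, -0.0, 1.0, 0.0]
contact_force: [0.7, -0.1, 0.1]
gripper_width: 0.001
grasp_force: 0.0
```

move_arm(
  targets=[
    [[0, 0.005, 0, 0.01, 0], [0, 0.005, 0, 0.01, 0], [0, 0.005, 0, 0.01, 0], [0, 0.005, 0, 0.01, 0], [0, 0, 0, 0, 0]],
  ],
)

```text
time: 2.23
tool_pos: [0.4148, 0.3101, 0.0984]
tool_rot: [0.0, -0.001, 1.0, 0.0]
contact_force: [0.3, -0.3, 0.5]
gripper_width: -0.0
grasp_force: 0.0
```

```bash
python3 - <<'E'
from h import *
st(); c,im=snap('wrist','w2'); cv2.imwrite('pics/w2c.png',cv2.cvtColor(im[120:420,100:460],cv2.COLOR_RGB2BGR))
for X in [(.437,.26,.087),(.437,.35,.087),(.426,.26,.067),(.426,.35,.067)]: print(proj(c,X,True)-[100,120])
E
```

```text
t 2.23 p [0.4148 0.3101 0.0984] X [-1.    -0.001 -0.001] Y [-0.001  1.     0.   ] F [ 0.3 -0.3  0.5] w -0.0 g 0.0 q [ 0.5  -0.05  1.99  0.    1.2  -1.07]
[ 78.4 191.9]
[260.5 193.5]
[ 85.7 153.9]
[254.7 154.9]
```

View pics/w2c.png

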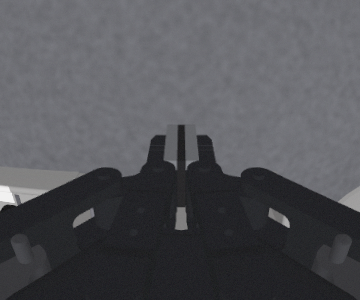

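move_arm(
  targets=[
    [[0, 0, 0, -0.043, 0], [0, -0.034, 0, 0, 0], [0, 0, 0, 0.01, 0], [0, 0.002, 0, 0.01, 0], [0, 0.003, 0, 0.01, 0]],
  ],
)

```text
time: 2.7
tool_pos: [0.4317, 0.3102, 0.1063]
tool_rot: [-0.001, -0.0, 1.0, 0.001]
contact_force: [-4.6, 1.3, 5.6]
gripper_width: -0.001
grasp_force: 3.1
```

move_arm(
  targets=[
    [[0, 0.006, 0, 0.01, 0], [0, 0.005, 0, 0.01, 0], [0, 0, 0, 0, 0]],
  ],
)

```text
time: 2.95
tool_pos: [0.424, 0.3093, 0.0917]
tool_rot: [-0.001, -0.001, 1.0, -0.001]
contact_force: [-0.2, -0.6, 0.0]
gripper_width: -0.004
grasp_force: 0.0
```

```bash
python3 - <<'E'
from h import *
s,R=st(); c,im=snap('wrist','w3'); cv2.imwrite('pics/w3c.png',cv2.cvtColor(im[120:420,100:460],cv2.COLOR_RGB2BGR))
E
```

```text
t 2.95 p [0.424  0.3093 0.0917] X [-1.    -0.001  0.003] Y [-0.001  1.    -0.001] F [-0.2 -0.6  0. ] w -0.004 g 0.0 q [ 0.49 -0.02  1.98  0.    1.19 -1.08]
```

View pics/w3c.png

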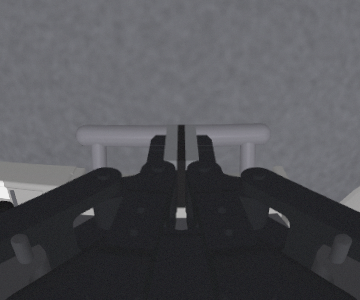

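```bash
python3 - <<'E'
from h import *
c=cal('wrist')
for th in np.arange(.1,.45,.04):
    C,S=np.cos(th),np.sin(th); X=np.array([.507-.07*C-.057*S,.305,.03-.07*S+.057*C]); print(round(th,2),np.round(X,4),proj(c,X,True)-[100,120], proj(c,X+[0,.045,0],True)-[100,120])
E
```

```text
0.1 [0.4317 0.305  0.0797] [170.2 168. ] [265.6 166.4]
0.14 [0.4297 0.305  0.0767] [170.3 161.2] [264.6 159.7]
0.18 [0.4279 0.305  0.0735] [170.5 154.6] [263.6 153.4]
0.22 [0.4262 0.305  0.0704] [170.7 148.4] [262.5 147.3]
0.26 [0.4247 0.305  0.0671] [170.8 142.6] [261.3 141.6]
0.3 [0.4233 0.305  0.0638] [171. 137.] [260.1 136.2]
0.34 [0.422  0.305  0.0604] [171.2 131.9] [258.9 131.1]
0.38 [0.4209 0.305  0.057 ] [171.4 127.1] [257.7 126.4]
0.42 [0.4198 0.305  0.0535] [171.5 122.6] [256.5 122.1]
```

move_arm(
  targets=[
    [[0, 0.003, 0, 0.006, 0], [0, 0.003, 0, 0.006, 0], [0, 0.002, 0, 0.005, 0], [0, 0, 0, 0, 0]],
  ],
)

```text
time: 3.33
tool_pos: [0.4217, 0.3097, 0.084]
tool_rot: [0.001, -0.0, 1.0, -0.0]
contact_force: [2.0, -0.3, 2.5]
gripper_width: 0.0
grasp_force: 1.0
```

```bash
python3 - <<'E'
from h import *
s,R=st(); c,im=snap('wrist','w4')
g=im[200:300,180:260].astype(int).sum(2); 
print([int(g[:,20:30].mean(1)[i]) for i in range(20,80,2)])
for th in (.34,.38,.42):
    C,S=np.cos(th),np.sin(th); X=np.array([.507-.07*C-.057*S,.305,.03-.07*S+.057*C]); print(th,proj(c,X,True))
E
```

```text
t 3.33 p [0.4217 0.3097 0.084 ] X [-1.    -0.001 -0.002] Y [-0.001  1.    -0.   ] F [ 2.  -0.3  2.5] w 0.0 g 0.9637252986431122 q [ 0.49 -0.02  1.99 -0.    1.17 -1.08]
[340, 345, 345, 344, 339, 333, 333, 341, 349, 348, 346, 343, 330, 313, 347, 376, 393, 399, 416, 407, 401, 380, 365, 328, 336, 337, 333, 332, 334, 331]
0.34 [269.7 264.3]
0.38 [269.9 259.1]
0.42 [270.1 254.2]
```

move_arm(
  targets=[
    [[0, 0.002, 0, 0.004, 0], [0, 0.001, 0, 0.003, 0], [0, 0, 0, 0, 0]],
  ],
)

```text
time: 3.63
tool_pos: [0.4217, 0.3099, 0.0835]
tool_rot: [0.002, -0.001, 1.0, -0.0]
contact_force: [-3.5, -7.1, 20.7]
gripper_width: -0.0
grasp_force: 10.3
```

move_arm(
  targets=[
    [[0, 0.015, 0, -0.03, 0], [0, 0.02, 0, -0.065, 0], [0, 0.03, 0, -0.065, 0], [100, 0.05, -0.03, -0.065, 0], [100, 0.05, -0.03, -0.05, 0]],
  ],
)

```text
time: 4.05
tool_pos: [0.3294, 0.2792, 0.2344]
tool_rot: [0.0, -0.001, 1.0, 0.001]
contact_force: [0.2, 0.2, 0.8]
gripper_width: 0.277
grasp_force: 0.0
```

```bash
python3 - <<'E'
from h import *
st(); c,im=snap('top','t2')
b=cv2.imread('pics/t2.png'); cr=b[190:270,160:250]; cv2.imwrite('pics/t2c.png',cv2.resize(cr,None,fx=6,fy=6,interpolation=cv2.INTER_CUBIC))
print('pred',[(proj(c,X)-[160,190])*6 for X in [(.469,.305,.152),(.420,.305,.0535),(.469+.013,.319,.157)]])
E
```

```text
t 4.05 p [0.3294 0.2792 0.2344] X [-1.    -0.001 -0.001] Y [-0.001  1.     0.001] F [0.2 0.2 0.8] w 0.277 g 0.0 q [ 0.53 -0.43  2.07  0.    1.5  -1.04]
pred [array([192. , 304.2]), array([222.6, 398.4]), array([163.8, 279. ])]
```

View pics/t2c.png

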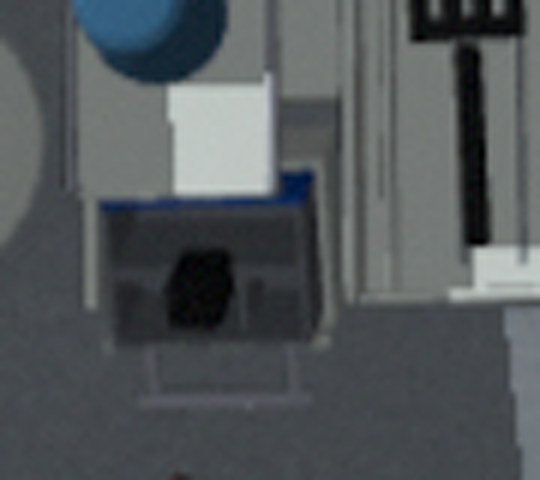

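move_arm(
  targets=[
    [[100, -0.06, 0.0105, 0, 0], [100, -0.06, 0.0105, 0, 0], [100, -0.06, 0.0105, 0, 0], [100, -0.06, 0.0105, 0, 0], [100, 0, 0, 0, 0]],
  ],
)

```text
time: 4.52
tool_pos: [0.478, 0.3043, 0.2297]
tool_rot: [-0.001, 0.001, 1.0, -0.001]
contact_force: [-1.2, -0.6, -0.1]
gripper_width: 1.001
grasp_force: 0.0
```

move_arm(
  targets=[
    [[100, 0, 0, 0.045, 0], [100, 0, 0, 0.045, 0], [100, 0, 0, 0.03, 0], [100, 0, 0, 0.025, 0], [100, 0, 0, 0, 0]],
  ],
)

```text
time: 4.93
tool_pos: [0.4709, 0.3031, 0.1401]
tool_rot: [-0.004, -0.0, 1.0, -0.002]
contact_force: [-0.7, -0.5, -0.3]
gripper_width: 1.002
grasp_force: 0.0
```

move_arm(
  targets=[
    [[0, 0, 0, 0, 0], [0, 0, 0, 0, 0], [0, 0, 0, 0, 0], [0, 0, 0, 0, 0], [0, 0, 0, 0, 0]],
  ],
)

```text
time: 5.35
tool_pos: [0.4744, 0.3049, 0.1467]
tool_rot: [0.001, -0.0, 1.0, 0.001]
contact_force: [0.4, -3.6, -1.9]
gripper_width: 0.321
grasp_force: 61.5
```

move_arm(
  targets=[
    [[0, 0.0102, 0, -0.0228, 0], [0, 0.0102, 0, -0.0228, 0], [0, 0.0102, 0, -0.0228, 0], [0, 0.0102, 0, -0.0228, 0], [0, 0, 0, 0, 0]],
  ],
)

```text
time: 5.77
tool_pos: [0.4498, 0.305, 0.2029]
tool_rot: [0.002, -0.001, 1.0, 0.001]
contact_force: [0.3, 0.4, -2.9]
gripper_width: 0.314
grasp_force: 61.5
```

move_arm(
  targets=[
    [[0, 0.0102, 0, -0.0228, 0], [0, 0.0102, 0, -0.0228, 0], [0, 0.0102, 0, -0.0228, 0], [0, 0.01, 0, -0.03, 0], [0, 0, 0, 0, 0]],
  ],
)

```text
time: 6.18
tool_pos: [0.4256, 0.305, 0.2618]
tool_rot: [0.002, -0.001, 1.0, 0.001]
contact_force: [0.7, 0.7, -1.7]
gripper_width: 0.32
grasp_force: 61.4
```

```bash
python3 - <<'E'
from h import *
st(); c,im=snap('scene','s2')
b=cv2.imread('pics/s2.png')[100:300,250:500]; cv2.imwrite('pics/s2c.png',cv2.resize(b,None,fx=3,fy=3,interpolation=cv2.INTER_CUBIC))
E
```

```text
t 6.18 p [0.4256 0.305  0.2618] X [-1.    -0.001 -0.004] Y [-0.001  1.     0.002] F [ 0.7  0.7 -1.7] w 0.32 g 61.44645810127258 q [ 0.48 -0.2   1.84  0.    1.49 -1.09]
```

View pics/s2c.png

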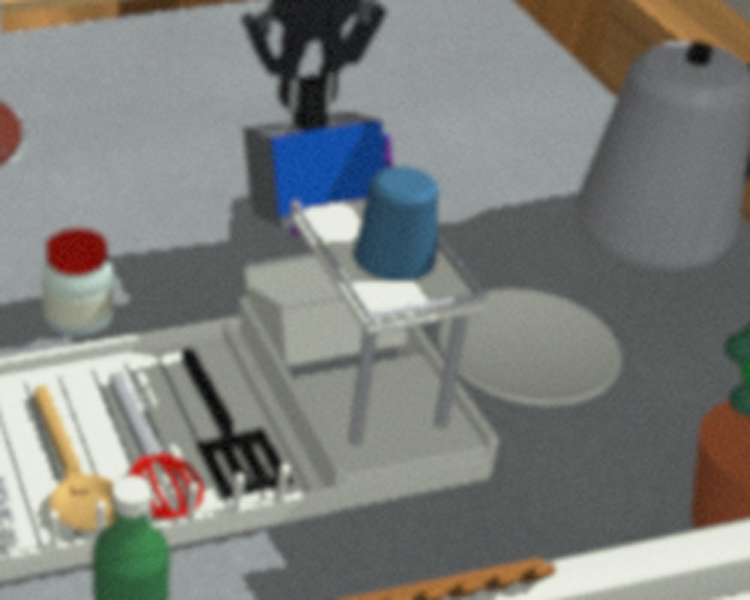

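move_arm(
  targets=[
    [[0, 0.036, -0.047, 0, 0], [0, 0.036, -0.047, 0, 0], [0, 0.036, -0.047, 0, 0], [0, 0, 0, 0, 1], [0, 0, 0, 0, 1]],
  ],
)

```text
time: 6.65
tool_pos: [0.359, 0.2182, 0.2564]
tool_rot: [-0.001, 0.107, 0.994, -0.001]
contact_force: [1.2, 0.5, -3.3]
gripper_width: 0.321
grasp_force: 62.1
```

move_arm(
  targets=[
    [[0, 0, 0, 0, 1], [0, 0, 0, 0, 1], [0, 0, 0, 0, 1], [0, 0, 0, 0, 1], [0, 0, 0, 0, 1]],
  ],
)

```text
time: 7.07
tool_pos: [0.36, 0.2193, 0.2567]
tool_rot: [-0.001, 0.361, 0.933, -0.001]
contact_force: [0.4, 0.3, -3.5]
gripper_width: 0.319
grasp_force: 62.1
```

move_arm(
  targets=[
    [[0, 0, 0, 0, 1], [0, 0, 0, 0, 1], [0, 0, 0, 0, 1], [0, 0, 0, 0, 1], [0, 0, 0, 0, 1]],
  ],
)

```text
time: 7.48
tool_pos: [0.3601, 0.2194, 0.2568]
tool_rot: [-0.001, 0.59, 0.808, -0.001]
contact_force: [0.7, -0.9, -4.1]
gripper_width: 0.316
grasp_force: 62.1
```

move_arm(
  targets=[
    [[0, 0, 0, 0, 1], [0, 0, 0, 0, 1], [0, 0, 0, 0, 1], [0, 0, 0, 0, 1], [0, 0, 0, 0, 1]],
  ],
)

```text
time: 7.9
tool_pos: [0.3601, 0.2194, 0.2567]
tool_rot: [-0.0, 0.779, 0.628, -0.001]
contact_force: [-0.4, -0.4, -3.3]
gripper_width: 0.319
grasp_force: 62.1
```

move_arm(
  targets=[
    [[0, 0, 0, 0, 1], [0, 0, 0, 0, 1], [0, 0, 0, 0, 1], [0, 0, 0, 0, 1], [0, 0, 0, 0, 1]],
  ],
)

```text
time: 8.32
tool_pos: [0.3601, 0.2194, 0.2568]
tool_rot: [0.0, 0.914, 0.405, -0.001]
contact_force: [0.4, -0.3, -2.7]
gripper_width: 0.323
grasp_force: 62.1
```

move_arm(
  targets=[
    [[0, 0, 0, 0, 1], [0, 0, 0, 0, 1], [0, 0, 0, 0, 1], [0, 0, 0, 0, 1], [0, 0, 0, 0, 1]],
  ],
)

```text
time: 8.73
tool_pos: [0.3602, 0.2193, 0.2568]
tool_rot: [0.0, 0.988, 0.154, -0.001]
contact_force: [-0.5, 0.2, -3.9]
gripper_width: 0.323
grasp_force: 62.1
```

move_arm(
  targets=[
    [[0, 0, 0, 0, 1], [0, 0, 0, 0, 1], [0, 0, 0, 0, 1], [0, 0, 0, 0, 0], [0, 0, 0, 0, 0]],
  ],
)

```text
time: 9.15
tool_pos: [0.3601, 0.2194, 0.2574]
tool_rot: [0.0, 1.0, 0.002, -0.001]
contact_force: [0.1, 0.4, -3.2]
gripper_width: 0.319
grasp_force: 62.0
```

```bash
python3 - <<'E'
from h import *
st(); c,im=snap('wrist','w5')
E
```

```text
t 9.15 p [0.3601 0.2194 0.2574] X [ 1.     0.003 -0.002] Y [ 0.003 -1.     0.001] F [ 0.1  0.4 -3.2] w 0.319 g 61.99975848197937 q [ 0.37 -0.47  2.06 -0.    1.55  1.94]
```

View pics/w5.png

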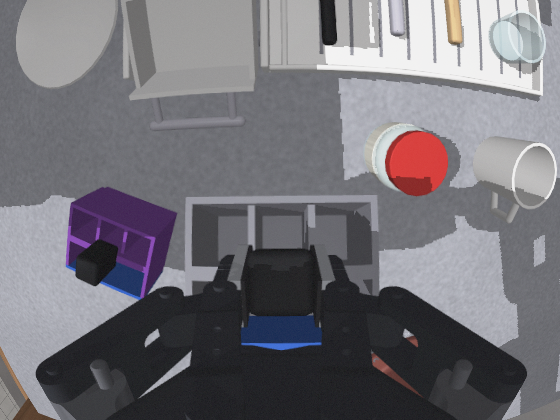

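```bash
python3 - <<'E'
from h import *
c=cal('wrist'); g=np.array([.3602,.2194,.2514])
for th in (-.42,-.2,0,.2,.42):  # + = top toward -x
    C,S=np.cos(th),np.sin(th)
    f=lambda x,y,z: g+[x*C-(z-.118)*S,y,x*S+(z-.118)*C]
    print(th,proj(c,f(.0425,.0535,.085),True),proj(c,f(.0425,-.0535,.085),True),proj(c,f(0,0,.130),True))
E
```

```text
-0.42 [186.8 195.2] [377.4 195.7] [282.9 283.1]
-0.2 [182.2 180.9] [382.3 181.4] [282.9 289.4]
0 [176.9 170. ] [387.8 170.6] [282.9 294.7]
0.2 [170.4 161.8] [394.6 162.5] [282.8 299.2]
0.42 [161.9 157. ] [403.4 157.7] [282.8 303.2]
```

move_arm(
  targets=[
    [[0, 0, 0, 0.06, 0], [0, 0, 0, 0.06, 0], [0, 0, 0, 0.055, 0], [0, 0, 0, 0.02, 0], [0, 0, 0, 0, 0]],
  ],
)

```text
time: 9.62
tool_pos: [0.3576, 0.2185, 0.1377]
tool_rot: [0.002, 1.0, 0.001, -0.004]
contact_force: [-0.2, 0.1, -3.6]
gripper_width: 0.32
grasp_force: 62.0
```

move_arm(
  targets=[
    [[0, 0, 0, 0.005, 0], [0, 0, 0, 0.005, 0], [0, 0, 0, 0.003, 0], [0, 0, 0, 0.002, 0], [0, 0, 0, 0, 0]],
  ],
)

```text
time: 10.03
tool_pos: [0.3609, 0.2199, 0.1341]
tool_rot: [-0.0, 1.0, 0.001, 0.001]
contact_force: [-1.3, -0.4, -3.9]
gripper_width: 0.316
grasp_force: 62.1
```

move_arm(
  targets=[
    [[0, 0, 0, 0.004, 0], [0, 0, 0, 0, 0], [45, 0, 0, 0, 0], [45, 0, 0, 0, 0], [45, 0, 0, 0, 0]],
  ],
)

```text
time: 10.45
tool_pos: [0.3608, 0.2199, 0.1315]
tool_rot: [-0.0, 1.0, 0.001, 0.001]
contact_force: [0.5, -0.1, 0.0]
gripper_width: 0.453
grasp_force: 0.0
```

move_arm(
  targets=[
    [[100, 0, 0, 0, 0], [100, 0, 0, 0, 0], [100, 0, 0, 0, 0], [100, 0, 0, -0.06, 0], [100, 0, 0, -0.06, 0]],
  ],
)

```text
time: 10.87
tool_pos: [0.3584, 0.2189, 0.2008]
tool_rot: [0.001, 1.0, 0.0, -0.003]
contact_force: [1.2, 0.3, 1.1]
gripper_width: 1.0
grasp_force: 0.0
```

```bash
python3 - <<'E'
from h import *
st(); c,im=snap('wrist','w6')
E
```

```text
t 10.87 p [0.3584 0.2189 0.2008] X [ 1.     0.001 -0.006] Y [ 0.001 -1.     0.002] F [1.2 0.3 1.1] w 1.0 g 0.0 q [ 0.37 -0.43  2.13  0.    1.45  1.94]
```

View pics/w6.png

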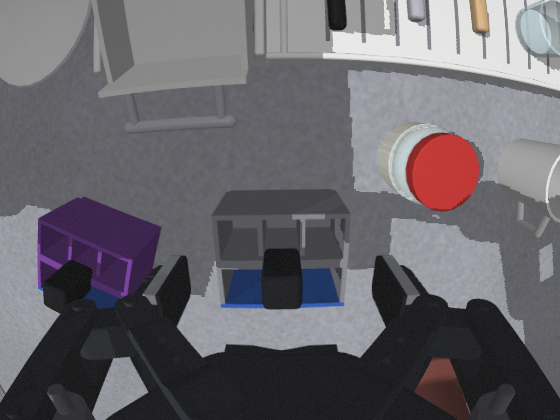

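```bash
python3 - <<'E'
from h import *
c=cal('wrist')
for n,u,v,z in [('blueL',222,306,.085),('blueR',344,304,.085),('slotL',213,214,.085),('slotR',348,212,.085),('botL',227,190,.0),('botR',337,190,.0),('handle+x L',263,283,.13),('hR',302,283,.13),('h-x',283,308,.13)]: print(n,onz(c,u,v,z,True))
E
```

```text
blueL [0.2673 0.275  0.085 ]
blueR [0.2696 0.165  0.085 ]
slotL [0.3548 0.2763 0.085 ]
slotR [0.3567 0.1683 0.085 ]
botL [0.3541 0.2788 0.    ]
botR [0.3543 0.1631 0.    ]
handle+x L [0.3185 0.2343 0.13  ]
hR [0.3185 0.2069 0.13  ]
h-x [0.2972 0.2202 0.13  ]
```

move_arm(
  targets=[
    [[100, -0.04, 0, 0, 0], [100, -0.04, -0.001, 0, 0], [100, 0, 0, 0.05, 0], [100, 0, 0, 0.05, 0], [100, 0, 0, 0.032, 0]],
  ],
)

```text
time: 11.33
tool_pos: [0.3113, 0.22, 0.1215]
tool_rot: [0.0, 1.0, 0.001, -0.0]
contact_force: [-1.3, 0.1, -0.2]
gripper_width: 0.998
grasp_force: 0.0
```

move_arm(
  targets=[
    [[100, 0, 0, 0, 0], [0, 0, 0, 0, 0], [0, 0, 0, 0, 0], [0, 0, 0, 0, 0], [0, 0, 0, 0, 0]],
  ],
)

```text
time: 11.75
tool_pos: [0.3135, 0.2207, 0.1253]
tool_rot: [-0.001, 1.0, 0.0, 0.001]
contact_force: [-0.5, 0.1, 0.6]
gripper_width: 0.455
grasp_force: 0.0
```

move_arm(
  targets=[
    [[0, 0, 0, 0, 0], [0, 0, 0, -0.05, 0], [0, 0, 0, -0.05, 0], [0, 0, 0, -0.05, 0], [0, 0, 0, 0, 0]],
  ],
)

```text
time: 12.17
tool_pos: [0.3151, 0.2215, 0.2202]
tool_rot: [-0.002, 1.0, 0.0, 0.005]
contact_force: [1.0, 0.6, -1.7]
gripper_width: 0.315
grasp_force: 62.8
```

```bash
python3 - <<'E'
from h import *
s,R=st(); c,im=snap('wrist','w7'); g=np.array(s['tool_pos'])-[0,0,.006]
for th in (-.1,0,.1): 
    C,S=np.cos(th),np.sin(th)
    f=lambda x,y,z: g+[x*C-(z-.118)*S,y,x*S+(z-.118)*C]
    print(th,proj(c,f(.0425,.0535,.085),True),proj(c,f(.0425,-.0535,.085),True),proj(c,f(.0405,.0515,0),True),proj(c,f(.014,.014,.13),True))
b=cv2.imread('pics/w7.png')[130:380,120:440]; cv2.imwrite('pics/w7c.png',cv2.resize(b,None,fx=2,fy=2))
E
```

```text
t 12.17 p [0.3151 0.2215 0.2202] X [1.    0.001 0.011] Y [ 0.001 -1.    -0.005] F [ 1.   0.6 -1.7] w 0.315 g 62.764073610305786 q [ 0.42 -0.57  2.18  0.    1.52  1.99]
-0.1 [180.3 176.2] [385.2 176.6] [216.1 168.4] [246.8 259.7]
0 [177.5 171. ] [388.  171.4] [214.7 153.7] [246.5 263.9]
0.1 [174.4 166.5] [391.2 166.9] [212.9 139. ] [246.3 268.4]
```

View pics/w7c.png

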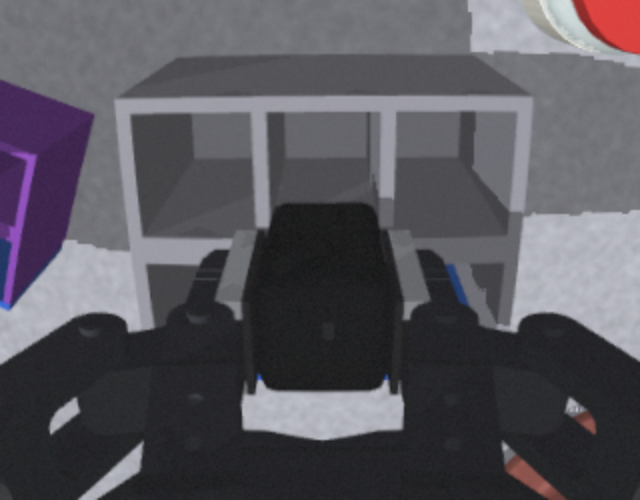

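move_arm(
  targets=[
    [[0, 0.06, 0, 0, 0], [0, 0.05, -0.046, 0, 0], [0, 0.04, -0.046, 0, 0], [0, 0.025, -0.047, 0, 0], [0, 0, 0, 0, 0]],
  ],
)

```text
time: 12.63
tool_pos: [0.4184, 0.3064, 0.2101]
tool_rot: [-0.0, 1.0, 0.001, -0.002]
contact_force: [-0.6, -1.5, -3.3]
gripper_width: 0.319
grasp_force: 62.8
```

move_arm(
  targets=[
    [[0, 0, 0, 0, 0], [0, 0, 0, 0, 0], [0, 0, 0, 0, 0]],
  ],
)

```text
time: 12.88
tool_pos: [0.4162, 0.3029, 0.2121]
tool_rot: [0.001, 1.0, 0.0, -0.001]
contact_force: [-0.4, -0.1, -4.0]
gripper_width: 0.314
grasp_force: 62.8
```

```bash
python3 - <<'E'
from h import *
s,R=st(); c,im=snap('wrist','w8'); g=np.array(s['tool_pos'])-[0,0,.006]
for th in (-.1,0,.1): 
    C,S=np.cos(th),np.sin(th)
    f=lambda x,y,z: g+[x*C-(z-.118)*S,y,x*S+(z-.118)*C]
    print(th,proj(c,f(.0425,.0535,.085),True),proj(c,f(.0425,-.0535,.085),True),proj(c,f(.0405,.0515,0),True),proj(c,f(.014,.014,.13),True))
th=.42;C,S=np.cos(th),np.sin(th)
B=lambda x,y,z:(.5219+x*C-z*S,.305+y,.0334+x*S+z*C)
for p in [(-.045,.056,.07),(-.045,-.056,.07),(.045,.056,.05),(.045,-.056,.05)]: print(proj(c,B(*p),True))
b=cv2.imread('pics/w8.png')[0:360,100:460]; cv2.imwrite('pics/w8c.png',cv2.resize(b,None,fx=1.6,fy=1.6))
E
```

```text
t 12.88 p [0.4162 0.3029 0.2121] X [ 1.     0.001 -0.002] Y [ 0.001 -1.     0.001] F [-0.4 -0.1 -4. ] w 0.314 g 62.78509497642517 q [ 0.48 -0.18  1.91 -0.    1.41  2.05]
-0.1 [179.2 175.6] [384.8 175.6] [214.9 166.6] [246.7 260.1]
0 [176.4 170.4] [387.7 170.5] [213.4 151.8] [246.5 264.4]
0.1 [173.3 166. ] [391.  166.1] [211.6 137.2] [246.3 268.9]
[207.7 156. ]
[349.9 156. ]
[200.3  37.2]
[357.2  37. ]
```

View pics/w8c.png

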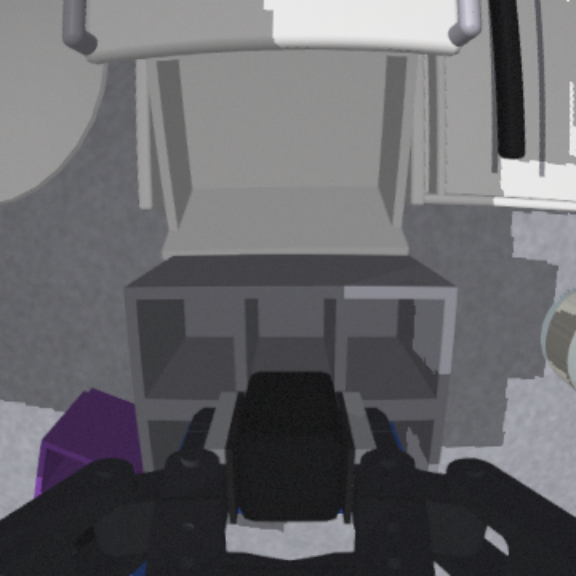

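move_arm(
  targets=[
    [[0, 0.03, 0, -0.005, 0], [0, 0.04, 0, 0, 0], [0, 0.035, 0, 0, 0], [0, 0.025, 0, 0, 0], [0, 0, 0, 0, 0]],
  ],
)

```text
time: 13.35
tool_pos: [0.4972, 0.3028, 0.2169]
tool_rot: [-0.0, 1.0, -0.001, 0.001]
contact_force: [-0.4, 0.3, -3.4]
gripper_width: 0.319
grasp_force: 62.8
```

move_arm(
  targets=[
    [[0, 0, 0, 0, 0], [0, 0, 0, 0, 0], [0, 0, 0, 0, 0], [0, 0, 0, 0, 0], [0, 0, 0, 0, 0]],
  ],
)

```text
time: 13.77
tool_pos: [0.4946, 0.3039, 0.2165]
tool_rot: [-0.0, 1.0, 0.001, 0.0]
contact_force: [0.6, -0.5, -3.7]
gripper_width: 0.317
grasp_force: 62.8
```

move_arm(
  targets=[
    [[0, 0.003, -0.002, 0.008, 0], [0, 0.003, 0, 0.008, 0], [0, 0.003, 0, 0.008, 0], [0, 0.003, 0, 0.008, 0], [0, 0.003, 0, 0.008, 0]],
  ],
)

```text
time: 14.18
tool_pos: [0.5044, 0.3049, 0.1916]
tool_rot: [0.0, 1.0, 0.0, -0.0]
contact_force: [0.3, -0.9, -2.8]
gripper_width: 0.315
grasp_force: 62.8
```

move_arm(
  targets=[
    [[0, 0, 0, 0, 0], [0, 0, 0, 0, 0], [0, 0, 0, 0, 0]],
  ],
)

```text
time: 14.43
tool_pos: [0.5042, 0.305, 0.1924]
tool_rot: [0.0, 1.0, 0.0, -0.0]
contact_force: [0.8, -0.2, -3.1]
gripper_width: 0.315
grasp_force: 62.8
```

```bash
python3 - <<'E'
from h import *
s,R=st(); print(np.round(s['ft_torque'],2))
# arc about E; grip rel to E upright = (dx0, h0)
import math
dx0,h0=.0405+.003,.120
p0=None
for th in np.linspace(0,.42,9):
    C,S=math.cos(th),math.sin(th); x=dx0*C-h0*S; z=dx0*S+h0*C
    if p0: print(round(th,3),'cum',round(x-dx0,4),round(z-h0,4),'a',round((x-p0[0])/.6,4),'c',round(-(z-p0[1])/.6,4))
    p0=(x,z)
E
```

```text
t 14.43 p [0.5042 0.305  0.1924] X [ 1.     0.001 -0.001] Y [ 0.001 -1.     0.   ] F [ 0.8 -0.2 -3.1] w 0.315 g 62.780996561050415 q [0.42 0.02 1.76 0.   1.37 1.99]
[-0.01 -0.02  0.  ]
0.052 cum -0.0064 0.0021 a -0.0106 c -0.0035
0.105 cum -0.0128 0.0039 a -0.0108 c -0.003
0.158 cum -0.0194 0.0053 a -0.0109 c -0.0024
0.21 cum -0.026 0.0064 a -0.011 c -0.0018
0.262 cum -0.0326 0.0072 a -0.0111 c -0.0012
0.315 cum -0.0393 0.0076 a -0.0111 c -0.0007
0.368 cum -0.046 0.0076 a -0.0112 c -0.0001
0.42 cum -0.0527 0.0073 a -0.0112 c 0.0005
```

move_arm(
  targets=[
    [[0, -0.0106, 0, -0.0035, 0], [0, -0.0108, 0, -0.003, 0], [0, 0, 0, 0, 0]],
  ],
)

```text
time: 14.68
tool_pos: [0.4922, 0.3051, 0.1981]
tool_rot: [-0.0, 1.0, 0.001, 0.003]
contact_force: [4.1, -0.5, -2.4]
gripper_width: 0.319
grasp_force: 62.6
```

move_arm(
  targets=[
    [[0, -0.0109, 0, -0.0024, 0], [0, 0, 0, 0, 0]],
  ],
)

```text
time: 14.85
tool_pos: [0.4858, 0.3051, 0.1997]
tool_rot: [-0.0, 1.0, 0.001, 0.002]
contact_force: [3.9, -1.1, -0.7]
gripper_width: 0.317
grasp_force: 62.8
```

move_arm(
  targets=[
    [[0, -0.011, 0, -0.0018, 0], [0, -0.0111, 0, -0.0012, 0], [0, 0, 0, 0, 0]],
  ],
)

```text
time: 15.1
tool_pos: [0.4729, 0.3052, 0.2018]
tool_rot: [-0.0, 1.0, 0.001, 0.003]
contact_force: [5.3, -1.1, 1.4]
gripper_width: 0.319
grasp_force: 63.2
```

move_arm(
  targets=[
    [[0, -0.0111, 0, -0.0007, 0], [0, -0.0112, 0, 0, 0], [0, 0, 0, 0, 0]],
  ],
)

```text
time: 15.35
tool_pos: [0.4596, 0.3053, 0.2025]
tool_rot: [-0.001, 1.0, 0.001, 0.003]
contact_force: [5.1, -1.4, 3.0]
gripper_width: 0.318
grasp_force: 63.5
```

```bash
python3 - <<'E'
from h import *
s,R=st(); c,im=snap('wrist','w9'); g=np.array(s['tool_pos'])-[.0,0,.006]
for th in (0,.1,.2,.3,.4):
    C,S=np.cos(th),np.sin(th)
    f=lambda x,y,z: g+[(x-.003)*C-(z-.120)*S,y,(x-.003)*S+(z-.120)*C]
    print(th,proj(c,f(.0425,.0535,.085),True),proj(c,f(.0425,-.0535,.085),True))
b=cv2.imread('pics/w9.png')[0:400,100:460]; cv2.imwrite('pics/w9c.png',cv2.resize(b,None,fx=1.5,fy=1.5))
E
```

```text
t 15.35 p [0.4596 0.3053 0.2025] X [1.    0.001 0.006] Y [ 0.002 -1.    -0.001] F [ 5.1 -1.4  3. ] w 0.318 g 63.51452708244324 q [ 0.45 -0.09  1.84 -0.    1.38  2.02]
0 [178.5 175.7] [386.2 176.1]
0.1 [175.7 170.9] [389.2 171.3]
0.2 [172.5 166.8] [392.4 167.2]
0.3 [169.1 163.5] [396.  163.9]
0.4 [165.3 161.1] [399.8 161.5]
```

View pics/w9c.png

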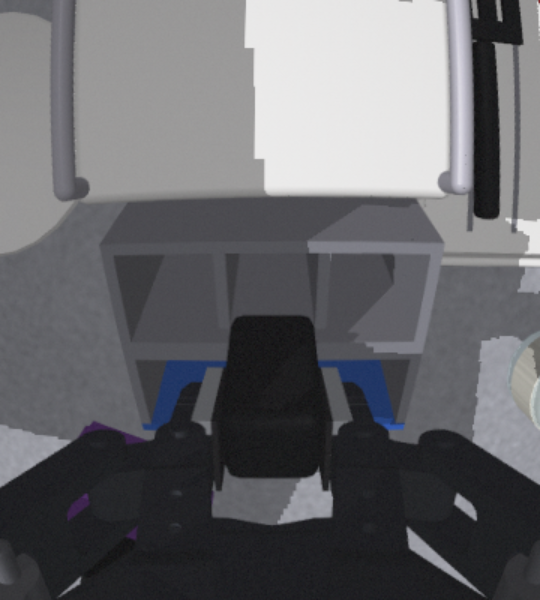

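move_arm(
  targets=[
    [[0, -0.0112, 0, 0.002, 0], [0, -0.006, 0, 0.002, 0], [0, 0, 0, 0, 0]],
  ],
)

```text
time: 15.65
tool_pos: [0.4496, 0.3055, 0.2002]
tool_rot: [-0.001, 1.0, 0.001, 0.003]
contact_force: [6.0, -0.7, 4.9]
gripper_width: 0.32
grasp_force: 64.3
```

move_arm(
  targets=[
    [[0, 0.008, 0, 0.015, 0], [0, 0.007, 0, 0.015, 0], [0, 0, 0, 0, 0]],
  ],
)

```text
time: 15.9
tool_pos: [0.4638, 0.3068, 0.1895]
tool_rot: [-0.003, 1.0, 0.0, 0.009]
contact_force: [7.8, -0.1, 9.2]
gripper_width: 0.317
grasp_force: 70.1
```

```bash
python3 - <<'E'
from h import *
import time
s,R=st(); c,im=snap('wrist','w10'); g0=np.array(s['tool_pos']); z=R[:,2]; g=g0+.006*z
for th in (.2,.3,.36,.42,.5):
    C,S=np.cos(th),np.sin(th)
    f=lambda x,y,zz: g+[(x-.003)*C-(zz-.120)*S,y,(x-.003)*S+(zz-.120)*C]
    print(th,proj(c,f(.0425,.0535,.085),True),proj(c,f(.0425,-.0535,.085),True),proj(c,f(.0425,.0,.085),True))
def prof(fn):
    a=cv2.cvtColor(cv2.imread(fn),cv2.COLOR_BGR2GRAY).astype(int)
    for col in (195,255,305): print(fn,col,[(r,int(a[r:r+2,col-3:col+3].mean())) for r in range(130,186,3)])
    row=a[168:174].mean(0); print('L',[(u,int(row[u])) for u in range(156,190,2)],'R',[(u,int(row[u])) for u in range(380,412,2)])
prof('pics/w9.png');prof('pics/w10.png')
E
```

```text
t 15.9 p [0.4638 0.3068 0.1895] X [1.    0.001 0.018] Y [ 0.001 -1.    -0.006] F [ 7.8 -0.1  9.2] w 0.317 g 70.14864921569824 q [ 0.45 -0.07  1.85 -0.    1.34  2.02]
0.2 [173.2 167.2] [392.4 167.6] [282.8 166. ]
0.3 [169.8 163.8] [395.8 164.2] [282.8 162.3]
0.36 [167.5 162.1] [398.1 162.6] [282.8 160.5]
0.42 [165.2 160.8] [400.4 161.3] [282.9 159.1]
0.5 [162.  159.7] [403.7 160.1] [282.9 157.8]
pics/w9.png 195 [(130, 134), (133, 98), (136, 75), (139, 75), (142, 75), (145, 75), (148, 76), (151, 75), (154, 76), (157, 75), (160, 75), (163, 84), (166, 84), (169, 71), (172, 60), (175, 59), (178, 59), (181, 60), (184, 59)]
pics/w9.png 255 [(130, 113), (133, 76), (136, 76), (139, 76), (142, 76), (145, 75), (148, 75), (151, 76), (154, 74), (157, 76), (160, 79), (163, 84), (166, 84), (169, 59), (172, 59), (175, 59), (178, 60), (181, 59), (184, 60)]
pics/w9.png 305 [(130, 115), (133, 76), (136, 75), (139, 76), (142, 76), (145, 75), (148, 76), (151, 75), (154, 76), (157, 75), (160, 97), (163, 104), (166, 97), (169, 64), (172, 66), (175, 67), (178, 68), (181, 69), (184, 70)]
L [(156, 99), (158, 
[... 755 characters left out ...]
), (166, 84), (169, 69), (172, 59), (175, 59), (178, 59), (181, 60), (184, 61)]
pics/w10.png 305 [(130, 233), (133, 233), (136, 231), (139, 214), (142, 164), (145, 75), (148, 75), (151, 75), (154, 75), (157, 75), (160, 78), (163, 83), (166, 83), (169, 70), (172, 67), (175, 67), (178, 68), (181, 69), (184, 71)]
L [(156, 105), (158, 105), (160, 104), (162, 106), (164, 102), (166, 84), (168, 83), (170, 83), (172, 83), (174, 75), (176, 73), (178, 74), (180, 72), (182, 73), (184, 72), (186, 72), (188, 72)] R [(380, 106), (382, 103), (384, 100), (386, 96), (388, 118), (390, 127), (392, 126), (394, 127), (396, 136), (398, 154), (400, 154), (402, 154), (404, 153), (406, 153), (408, 154), (410, 154)]
```

move_arm(
  targets=[
    [[0, 0.01, -0.001, 0.0, 0], [0, 0.003, 0, 0.008, 0], [0, 0, 0, 0, 0]],
  ],
)

```text
time: 16.2
tool_pos: [0.4674, 0.3062, 0.1762]
tool_rot: [-0.001, 1.0, 0.001, 0.003]
contact_force: [8.0, 0.5, 3.2]
gripper_width: 0.315
grasp_force: 69.7
```

move_arm(
  targets=[
    [[0, 0.005, 0, 0.01, 0], [0, 0, 0, 0, 0]],
  ],
)

```text
time: 16.37
tool_pos: [0.4702, 0.3061, 0.1696]
tool_rot: [-0.001, 1.0, 0.001, 0.003]
contact_force: [8.4, 0.6, 1.1]
gripper_width: 0.32
grasp_force: 69.5
```

move_arm(
  targets=[
    [[0, 0.005, 0, 0.011, 0], [0, 0, 0, 0, 0]],
  ],
)

```text
time: 16.53
tool_pos: [0.473, 0.306, 0.1628]
tool_rot: [-0.001, 1.0, 0.001, 0.003]
contact_force: [8.2, 0.7, 0.9]
gripper_width: 0.316
grasp_force: 69.4
```

move_arm(
  targets=[
    [[0, 0.005, 0, 0.011, 0], [0, 0, 0, 0, 0]],
  ],
)

```text
time: 16.7
tool_pos: [0.4757, 0.306, 0.1559]
tool_rot: [-0.001, 1.0, 0.001, 0.002]
contact_force: [7.6, 0.7, 0.1]
gripper_width: 0.32
grasp_force: 69.4
```

move_arm(
  targets=[
    [[0, 0.003, 0, 0.007, 0], [0, 0, 0, 0, 0]],
  ],
)

```text
time: 16.87
tool_pos: [0.4775, 0.3061, 0.152]
tool_rot: [-0.001, 1.0, 0.001, 0.002]
contact_force: [6.5, 0.7, 1.3]
gripper_width: 0.317
grasp_force: 69.5
```

move_arm(
  targets=[
    [[0, 0.002, 0, 0.006, 0], [0, 0, 0, 0, 0]],
  ],
)

```text
time: 17.03
tool_pos: [0.4787, 0.306, 0.1493]
tool_rot: [-0.001, 1.0, 0.001, 0.002]
contact_force: [4.4, -0.8, 6.1]
gripper_width: 0.318
grasp_force: 70.2
```

move_arm(
  targets=[
    [[0, 0, 0, 0.005, 0], [0, 0, 0, 0, 0], [50, 0, 0, 0, 0], [60, 0, 0, 0, 0], [60, 0, 0, 0, 0]],
  ],
)

```text
time: 17.45
tool_pos: [0.4749, 0.3052, 0.1427]
tool_rot: [0.001, 1.0, 0.0, -0.003]
contact_force: [-0.5, 0.1, 0.1]
gripper_width: 0.602
grasp_force: 0.0
```

```bash
python3 - <<'E'
from h import *
s,R=st(); c,im=snap('wrist','w11')
th=.42
B0=np.array([.5219,.305,.0334])
for th,off in ((.42,(0,0)),(.36,(0,0)),(.42,(0,.006))):
    C,S=np.cos(th),np.sin(th)
    f=lambda x,y,zz: B0+[(x+off[0])*C-(zz+off[1])*S,y,(x+off[0])*S+(zz+off[1])*C]
    print(th,off,*[proj(c,f(*p),True) for p in [(.0425,.0535,.085),(.0425,-.0535,.085),(.0425,0,.085),(.014,.014,.13),(.014,-.014,.13)]])
a=cv2.cvtColor(cv2.imread('pics/w11.png'),cv2.COLOR_BGR2GRAY).astype(int)
for col in (195,255,305): print(col,[(r,int(a[r:r+2,col-3:col+3].mean())) for r in range(135,186,3)])
E
```

```text
t 17.45 p [0.4749 0.3052 0.1427] X [ 1.     0.001 -0.005] Y [ 0.001 -1.     0.001] F [-0.5  0.1  0.1] w 0.602 g 0.0 q [0.44 0.01 1.85 0.   1.28 2.01]
0.42 (0, 0) [158.2 161.5] [407.4 161.6] [283.2 159.4] [245.7 292.9] [321.5 292.7]
0.36 (0, 0) [157.6 148.2] [408.  148.4] [283.3 145.5] [244.1 278.3] [323.4 278.2]
0.42 (0, 0.006) [154.  169.5] [411.7 169.6] [283.4 167.7] [244.6 306.6] [322.8 306.4]
195 [(135, 123), (138, 123), (141, 123), (144, 123), (147, 124), (150, 123), (153, 123), (156, 123), (159, 124), (162, 124), (165, 124), (168, 123), (171, 123), (174, 124), (177, 123), (180, 123), (183, 124)]
255 [(135, 123), (138, 123), (141, 123), (144, 123), (147, 123), (150, 123), (153, 124), (156, 123), (159, 123), (162, 123), (165, 124), (168, 123), (171, 123), (174, 123), (177, 123), (180, 124), (183, 124)]
305 [(135, 197), (138, 197), (141, 197), (144, 197), (147, 198), (150, 197), (153, 198), (156, 197), (159, 197), (162, 198), (165, 197), (168, 198), (171, 197), (174, 197), (177, 198), (180, 197), (183, 198)]
```

move_arm(
  targets=[
    [[100, 0, 0, -0.04, 0], [100, -0.005, 0, -0.06, 0], [100, -0.06, 0.04, -0.05, 0], [0, -0.06, 0.04, 0, 0], [0, -0.06, 0, 0, 0]],
  ],
)

```text
time: 17.92
tool_pos: [0.374, 0.2616, 0.2293]
tool_rot: [0.0, 1.0, -0.001, 0.0]
contact_force: [-0.9, 0.9, -0.7]
gripper_width: 0.748
grasp_force: 0.0
```

```bash
python3 - <<'E'
from h import *
s,R=st(); c,im=snap('top','t3')
def blob(fn):
    b=cv2.imread(fn)[190:270,160:250]; u=cv2.resize(b,None,fx=6,fy=6,interpolation=cv2.INTER_CUBIC)
    g=u.max(2)[150:400,100:320]; m=(g<28).astype(np.uint8)
    n,l,stt,ce=cv2.connectedComponentsWithStats(m); i=1+np.argmax(stt[1:,4]); print(fn,'blk',stt[i],ce[i])
    hsv=cv2.cvtColor(u,cv2.COLOR_BGR2HSV); m=((hsv[...,0]>105)&(hsv[...,0]<130)&(hsv[...,1]>150)).astype(np.uint8); m[:150]=0
    n,l,stt,ce=cv2.connectedComponentsWithStats(m)
    for i in range(1,n):
        if stt[i,4]>100: print(' blue',stt[i],ce[i])
    g=cv2.cvtColor(u,cv2.COLOR_BGR2GRAY); print(' col',[(r,int(g[r,265:285].mean())) for r in range(300,420,5)])
blob('pics/t2.png');blob('pics/t3.png')
E
```

```text
t 17.92 p [0.374  0.2616 0.2293] X [ 1.    -0.002  0.   ] Y [-0.002 -1.     0.   ] F [-0.9  0.9 -0.7] w 0.748 g 0.0 q [ 0.45 -0.35  2.02 -0.    1.47  2.02]
pics/t2.png blk [  67   99   67   81 4420] [100.13099548 138.80135747]
 blue [ 223  173   89   32 1011] [285.09891197 190.98911968]
 blue [103 204  26   7 147] [114.54421769 206.94557823]
 col [(300, 44), (305, 44), (310, 42), (315, 44), (320, 43), (325, 44), (330, 44), (335, 47), (340, 55), (345, 64), (350, 69), (355, 71), (360, 71), (365, 70), (370, 69), (375, 70), (380, 70), (385, 67), (390, 70), (395, 81), (400, 87), (405, 79), (410, 73), (415, 71)]
pics/t3.png blk [  70   99   64   76 4162] [101.68765017 135.70639116]
 blue [ 118  292  191   57 7582] [219.92178845 323.60775521]
 col [(300, 25), (305, 25), (310, 26), (315, 26), (320, 26), (325, 26), (330, 25), (335, 26), (340, 34), (345, 50), (350, 64), (355, 71), (360, 71), (365, 70), (370, 69), (375, 70), (380, 71), (385, 70), (390, 73), (395, 67), (400, 48), (405, 29), (410, 18), (415, 12)]
```

move_arm(
  targets=[
    [[0, 0.0595, -0.024, 0, 0], [0, 0.0595, -0.024, 0, 0], [0, 0.0595, -0.024, 0, 0], [0, 0, 0, 0.04, 0], [0, 0, 0, 0.025, 0]],
  ],
)

```text
time: 18.38
tool_pos: [0.4822, 0.307, 0.1871]
tool_rot: [0.0, 1.0, 0.0, -0.002]
contact_force: [-0.8, 0.4, -0.3]
gripper_width: 0.003
grasp_force: 0.0
```

move_arm(
  targets=[
    [[0, 0, 0, 0.005, 0], [0, 0, 0, 0.005, 0], [0, 0, 0, 0, 0]],
  ],
)

```text
time: 18.63
tool_pos: [0.481, 0.3066, 0.1831]
tool_rot: [0.0, 1.0, 0.001, -0.001]
contact_force: [-1.0, -0.2, -0.1]
gripper_width: -0.001
grasp_force: 0.0
```

move_arm(
  targets=[
    [[0, 0, 0, 0.004, 0], [0, 0, 0, 0.003, 0], [0, 0, 0, 0, 0]],
  ],
)

```text
time: 18.88
tool_pos: [0.4823, 0.307, 0.182]
tool_rot: [-0.001, 1.0, 0.0, 0.001]
contact_force: [-2.8, -1.5, 5.6]
gripper_width: -0.003
grasp_force: 3.0
```

move_arm(
  targets=[
    [[0, 0, 0, 0.004, 0], [0, 0, 0, 0, 0]],
  ],
)

```text
time: 19.05
tool_pos: [0.4832, 0.3071, 0.182]
tool_rot: [-0.001, 1.0, 0.001, 0.003]
contact_force: [-3.5, -3.9, 13.8]
gripper_width: -0.003
grasp_force: 6.6
```

move_arm(
  targets=[
    [[0, 0, 0, -0.045, 0], [0, -0.05, 0, -0.045, 0], [0, -0.065, 0, 0, 0], [0, -0.065, 0, 0, 0], [0, 0, 0, 0.05, 0]],
  ],
)

```text
time: 19.47
tool_pos: [0.3729, 0.309, 0.2097]
tool_rot: [-0.005, 1.0, 0.002, 0.007]
contact_force: [2.6, 0.6, 0.4]
gripper_width: -0.0
grasp_force: 0.0
```

move_arm(
  targets=[
    [[0, 0, 0, 0.065, 0], [0, 0, 0, 0.065, 0], [0, 0, 0, 0.06, 0], [0, 0, 0, 0.02, 0], [0, 0, 0, 0, 0]],
  ],
)

```text
time: 19.88
tool_pos: [0.3711, 0.3051, 0.0717]
tool_rot: [0.002, 1.0, 0.0, -0.003]
contact_force: [-0.6, 1.1, 1.0]
gripper_width: 0.002
grasp_force: 0.0
```

move_arm(
  targets=[
    [[0, 0.03, 0, 0.013, 0], [0, 0.02, 0, 0, 0], [0, 0.006, 0, 0, 0], [0, 0.006, 0, 0.0, 0], [0, 0, 0, 0, 0]],
  ],
)

```text
time: 20.3
tool_pos: [0.4055, 0.3071, 0.0673]
tool_rot: [0.0, 1.0, -0.0, -0.009]
contact_force: [-22.8, 2.1, 7.3]
gripper_width: -0.001
grasp_force: 11.2
```

move_arm(
  targets=[
    [[0, 0.005, 0, -0.01, 0], [0, 0.005, 0, -0.01, 0], [0, 0, 0, 0, 0]],
  ],
)

```text
time: 20.55
tool_pos: [0.41, 0.3072, 0.0799]
tool_rot: [0.0, 1.0, 0.0, -0.01]
contact_force: [-29.1, 1.2, 14.2]
gripper_width: 0.001
grasp_force: 14.7
```

move_arm(
  targets=[
    [[0, 0, 0, -0.02, 0], [0, 0, 0, -0.02, 0], [0, 0, 0, 0, 0]],
  ],
)

```text
time: 20.8
tool_pos: [0.4201, 0.3083, 0.1085]
tool_rot: [-0.002, 1.0, 0.0, 0.004]
contact_force: [1.7, -0.0, 0.9]
gripper_width: -0.002
grasp_force: 0.0
```

move_arm(
  targets=[
    [[0, 0.003, 0, 0.008, 0], [0, 0.003, 0, 0, 0], [0, 0.003, 0, 0, 0], [0, 0, 0, 0, 0]],
  ],
)

```text
time: 21.13
tool_pos: [0.4161, 0.3081, 0.0991]
tool_rot: [-0.001, 1.0, -0.0, -0.009]
contact_force: [-28.7, 4.1, 16.9]
gripper_width: -0.0
grasp_force: 16.2
```

move_arm(
  targets=[
    [[0, 0, 0, -0.01, 0], [0, 0, 0, -0.01, 0], [0, 0, 0, 0, 0]],
  ],
)

```text
time: 21.38
tool_pos: [0.4241, 0.3074, 0.1129]
tool_rot: [-0.001, 1.0, 0.0, 0.002]
contact_force: [1.0, 1.0, 0.6]
gripper_width: 0.0
grasp_force: 0.0
```

```bash
python3 - <<'E'
from h import *
s,R=st(); c,im=snap('top','t4')
for th in (0,.05,.1,.2,.3):
    C,S=np.cos(th),np.sin(th); X=np.array([.507-.07*C-.057*S,.34,.03-.07*S+.057*C]); print(th,proj(c,X),proj(c,X-[0,.07,0]))
g=cv2.cvtColor(cv2.imread('pics/t4.png'),cv2.COLOR_BGR2GRAY).astype(int)
g0=cv2.cvtColor(cv2.imread('pics/top0.png'),cv2.COLOR_BGR2GRAY).astype(int)
for a in (g,g0): print([(r,int(a[r,184:188].mean()),int(a[r,204:208].mean())) for r in range(236,264)])
E
```

```text
t 21.38 p [0.4241 0.3074 0.1129] X [1.    0.001 0.005] Y [ 0.001 -1.    -0.002] F [1.  1.  0.6] w 0.0 g 0.0 q [ 0.49 -0.06  1.97 -0.    1.22  2.06]
0 [184.6 251.2] [206.3 251.1]
0.05 [184.8 252.1] [206.5 252. ]
0.1 [185.  252.9] [206.6 252.8]
0.2 [185.5 254.3] [207.  254.2]
0.3 [185.9 255.5] [207.3 255.3]
[(236, 51, 66), (237, 51, 65), (238, 52, 42), (239, 54, 20), (240, 53, 34), (241, 51, 74), (242, 50, 94), (243, 50, 84), (244, 49, 74), (245, 51, 72), (246, 51, 73), (247, 52, 73), (248, 53, 74), (249, 57, 74), (250, 59, 73), (251, 61, 57), (252, 60, 36), (253, 57, 27), (254, 55, 36), (255, 53, 40), (256, 51, 38), (257, 50, 32), (258, 49, 24), (259, 46, 34), (260, 45, 48), (261, 42, 49), (262, 42, 46), (263, 38, 39)]
[(236, 62, 63), (237, 64, 56), (238, 59, 84), (239, 100, 106), (240, 97, 89), (241, 76, 74), (242, 71, 73), (243, 72, 73), (244, 71, 74), (245, 71, 73), (246, 70, 74), (247, 69, 73), (248, 71, 73), (249, 66, 74), (250, 74, 81), (251, 84, 83), (252, 80, 71), (253, 72, 69), (254, 70, 69), (255, 70, 68), (256, 70, 68), (257, 69, 69), (258, 69, 69), (259, 68, 69), (260, 69, 69), (261, 70, 68), (262, 70, 68), (263, 70, 69)]
```

move_arm(
  targets=[
    [[0, -0.035, 0, 0, 0], [0, 0, 0, 0.035, 0], [0, 0, 0, 0.02, 0], [0, 0.018, 0, 0, 0], [0, 0.008, 0, 0, 0]],
  ],
)

```text
time: 21.85
tool_pos: [0.4161, 0.3058, 0.0764]
tool_rot: [0.001, 1.0, 0.0, -0.003]
contact_force: [-21.9, -2.7, 13.1]
gripper_width: 0.001
grasp_force: 11.3
```

move_arm(
  targets=[
    [[0, 0.004, 0, -0.01, 0], [0, 0.003, 0, -0.01, 0], [0, 0.002, 0, -0.01, 0], [0, 0.002, 0, -0.01, 0], [0, 0, 0, 0, 0]],
  ],
)

```text
time: 22.27
tool_pos: [0.4219, 0.306, 0.1011]
tool_rot: [0.001, 1.0, 0.0, -0.003]
contact_force: [-9.1, -1.8, 1.2]
gripper_width: 0.004
grasp_force: 4.2
```

move_arm(
  targets=[
    [[0, 0.004, 0, -0.004, 0], [0, 0.004, 0, -0.004, 0], [0, 0, 0, 0, 0]],
  ],
)

```text
time: 22.52
tool_pos: [0.4222, 0.3055, 0.1021]
tool_rot: [0.002, 1.0, 0.0, -0.008]
contact_force: [-14.8, 2.6, -6.8]
gripper_width: 0.001
grasp_force: 7.6
```

move_arm(
  targets=[
    [[0, -0.03, 0, 0, 0], [0, -0.05, 0.03, -0.03, 0], [0, -0.05, 0.05, -0.06, 0], [0, 0, 0.05, -0.06, 0], [0, 0, 0, -0.06, 0]],
  ],
)

```text
time: 22.93
tool_pos: [0.3569, 0.2367, 0.2199]
tool_rot: [0.001, 1.0, -0.0, 0.0]
contact_force: [0.8, 0.6, 1.1]
gripper_width: -0.006
grasp_force: 0.0
```

```bash
python3 - <<'E'
from h import *
s,R=st(); c,im=snap('top','t5')
g=cv2.cvtColor(cv2.imread('pics/t5.png'),cv2.COLOR_BGR2GRAY).astype(int)
print([(r,int(g[r,184:188].mean()),int(g[r,204:208].mean())) for r in range(236,258)])
b=cv2.imread('pics/t5.png')[150:270,160:335]; cv2.imwrite('pics/t5c.png',cv2.resize(b,None,fx=4.5,fy=4.5,interpolation=cv2.INTER_CUBIC))
E
```

```text
t 22.93 p [0.3569 0.2367 0.2199] X [ 1.    -0.001  0.001] Y [-0.001 -1.     0.002] F [0.8 0.6 1.1] w -0.006 g 0.0 q [ 0.41 -0.43  2.09 -0.    1.48  1.98]
[(236, 63, 65), (237, 55, 51), (238, 53, 84), (239, 103, 109), (240, 99, 92), (241, 78, 77), (242, 73, 76), (243, 73, 76), (244, 74, 75), (245, 73, 75), (246, 71, 76), (247, 72, 76), (248, 71, 76), (249, 67, 75), (250, 76, 84), (251, 87, 84), (252, 83, 73), (253, 74, 70), (254, 73, 72), (255, 72, 70), (256, 73, 71), (257, 72, 71)]
```

View pics/t5c.png

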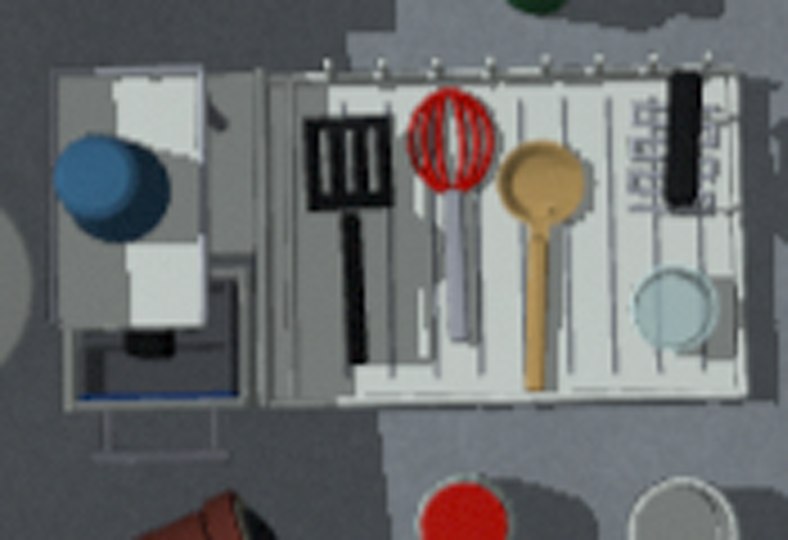

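```bash
cat >> h.py <<'E'
def px2(c,u,v,z): return onz(c,160+u/4.5-.39,150+v/4.5-.39,z)
def spoon(fn,c):
    b=cv2.imread(fn); h=cv2.cvtColor(b,cv2.COLOR_BGR2HSV)[150:260,200:340]
    m=((h[...,0]>10)&(h[...,0]<25)&(h[...,1]>90)).astype(np.uint8); n,l,s,ce=cv2.connectedComponentsWithStats(m); i=1+np.argmax(s[1:,4])
    ys,xs=np.nonzero(l==i); print('spoon rows',ys.min()+150,ys.max()+150)
    for r in range(ys.min(),ys.max()+1,6): k=xs[ys==r]; print(r+150,round(k.mean()+200,1),len(k),onz(c,k.mean()+200,r+150,.036))
E
python3 - <<'E'
from h import *
c=cal('top'); spoon('pics/t5.png',c)
for n,u,v in [('sp0',535,388),('sp1',539,240),('tu0',358,362),('tu1',350,215),('wh0',458,340),('wh1',453,192)]: print(n,px2(c,u,v,.036))
print(px2(c,674,308,.066))
E
```

```text
spoon rows 182 236
182 279.5 8 [0.6685 0.0314 0.036 ]
188 279.5 18 [0.6481 0.0315 0.036 ]
194 280.0 17 [0.6277 0.03   0.036 ]
200 279.5 4 [0.6073 0.0318 0.036 ]
206 279.5 4 [0.587 0.032 0.036]
212 278.5 4 [0.5668 0.0355 0.036 ]
218 278.5 4 [0.5466 0.0356 0.036 ]
224 278.5 4 [0.5264 0.0357 0.036 ]
230 278.5 4 [0.5062 0.0359 0.036 ]
236 279.0 3 [0.4861 0.0344 0.036 ]
sp0 [0.4867 0.036  0.036 ]
sp1 [0.5974 0.0323 0.036 ]
tu0 [0.5069 0.1677 0.036 ]
tu1 [0.6171 0.1737 0.036 ]
wh0 [0.5228 0.0932 0.036 ]
wh1 [0.634  0.0965 0.036 ]
[ 0.5435 -0.0659  0.066 ]
```

move_arm(
  targets=[
    [[100, 0.0456, 0.0464, 0, 0], [100, 0.0456, 0.0464, 0, 0], [100, 0.0456, 0.0464, 0, 0], [100, 0.0456, 0.0464, 0, 0], [100, 0.0456, 0.0464, 0, 0]],
  ],
)

```text
time: 23.4
tool_pos: [0.4974, 0.0986, 0.2212]
tool_rot: [0.0, 1.0, 0.0, 0.003]
contact_force: [1.4, 0.3, -0.6]
gripper_width: 0.71
grasp_force: 0.0
```

move_arm(
  targets=[
    [[100, 0.0456, 0.0464, 0, 0], [100, 0.0456, 0.0464, 0, 0], [100, 0.0456, 0.0464, 0, 0], [100, 0.0456, 0.0464, 0, 0], [100, 0.0456, 0.0464, 0, 0]],
  ],
)

```text
time: 23.82
tool_pos: [0.6344, -0.0411, 0.2207]
tool_rot: [0.001, 1.0, 0.0, 0.002]
contact_force: [0.1, 0.1, 1.5]
gripper_width: 0.998
grasp_force: 0.0
```

move_arm(
  targets=[
    [[100, 0.0456, 0.0464, 0, 0], [70, 0, 0, 0, 0], [70, 0, 0, 0, 0], [70, 0, 0, 0, 0], [70, 0, 0, 0, 0]],
  ],
)

```text
time: 24.23
tool_pos: [0.6591, -0.066, 0.2199]
tool_rot: [0.0, 1.0, 0.001, 0.001]
contact_force: [-0.2, 0.6, 0.1]
gripper_width: 0.696
grasp_force: 0.0
```

```bash
python3 - <<'E'
from h import *
s,R=st(); c,im=snap('wrist','w20'); ct=cal('top')
for X in [(.705,-.0711,.138),(.6106,-.0664,.138),(.658,-.0688+.012,.138),(.5435,-.066,.066)]: print(proj(c,X,True))
hsv=cv2.cvtColor(cv2.imread('pics/w20.png'),cv2.COLOR_BGR2GRAY)
for r in (120,140,160,180,200,220,240): 
    row=hsv[r].astype(int); k=np.nonzero(row[200:370]<40)[0]+200; print(r,(k.min(),k.max(),len(k)) if len(k) else None)
E
```

```text
t 24.23 p [ 0.6591 -0.066   0.2199] X [1.    0.002 0.001] Y [ 0.002 -1.     0.   ] F [-0.2  0.6  0.1] w 0.696 g 0.0 q [-0.21  0.16  1.56  0.    1.42  1.36]
[290.4 151.6]
[282.3 286.2]
[267.8 223.5]
[281.3 306.5]
120 None
140 None
160 (np.int64(272), np.int64(308), 37)
180 (np.int64(271), np.int64(306), 36)
200 (np.int64(270), np.int64(304), 35)
220 (np.int64(269), np.int64(303), 35)
240 (np.int64(268), np.int64(301), 34)
```

move_arm(
  targets=[
    [[70, 0, 0.005, 0, 0], [70, 0, 0, 0.055, 0], [70, 0, 0, 0.055, 0], [70, 0, 0, 0.037, 0], [70, 0, 0, 0, 0]],
  ],
)

```text
time: 24.7
tool_pos: [0.6549, -0.0682, 0.1245]
tool_rot: [-0.001, 1.0, 0.001, -0.005]
contact_force: [-0.9, 0.5, -1.4]
gripper_width: 0.696
grasp_force: 0.0
```

move_arm(
  targets=[
    [[0, 0, 0, 0, 0], [0, 0, 0, 0, 0], [0, 0, 0, 0, 0], [0, 0, 0, 0, 0], [0, 0, 0, 0, 0]],
  ],
)

```text
time: 25.12
tool_pos: [0.6608, -0.0699, 0.1342]
tool_rot: [0.001, 1.0, 0.0, 0.003]
contact_force: [-0.4, 0.7, 6.7]
gripper_width: 0.274
grasp_force: 60.4
```

move_arm(
  targets=[
    [[0, 0, 0, -0.04, 0], [0, 0, 0, -0.06, 0], [0, 0, 0, -0.06, 0], [0, 0, 0, 0, 0]],
  ],
)

```text
time: 25.45
tool_pos: [0.6628, -0.0703, 0.2369]
tool_rot: [0.002, 1.0, 0.001, 0.007]
contact_force: [1.7, 0.1, -0.4]
gripper_width: 0.274
grasp_force: 58.4
```

move_arm(
  targets=[
    [[0, -0.0492, 0.0417, 0, 0], [0, -0.0492, 0.0417, 0, 0], [0, -0.0492, 0.0417, 0, 0], [0, -0.0492, 0.0417, 0, 0], [0, -0.0492, 0.0417, 0, 0]],
  ],
)

```text
time: 25.87
tool_pos: [0.5098, -0.1953, 0.2262]
tool_rot: [-0.0, 1.0, 0.001, -0.0]
contact_force: [0.4, -0.8, -2.0]
gripper_width: 0.272
grasp_force: 62.4
```

move_arm(
  targets=[
    [[0, -0.0492, 0.0417, 0, 0], [0, -0.0492, 0.0417, 0, 0], [0, -0.0492, 0.0417, 0, 0], [0, 0, 0, 0, 0], [0, 0, 0, 0, 0]],
  ],
)

```text
time: 26.28
tool_pos: [0.4216, -0.2709, 0.2265]
tool_rot: [-0.0, 1.0, -0.001, 0.0]
contact_force: [0.6, -0.1, -2.8]
gripper_width: 0.269
grasp_force: 62.4
```

move_arm(
  targets=[
    [[0, 0, 0, 0.06, 0], [0, 0, 0, 0.06, 0], [0, 0, 0, 0.035, 0], [0, 0, 0, 0.012, 0], [0, 0, 0, 0, 0]],
  ],
)

```text
time: 26.7
tool_pos: [0.4228, -0.2693, 0.1245]
tool_rot: [-0.0, 1.0, 0.001, -0.001]
contact_force: [-0.4, -3.2, -4.9]
gripper_width: 0.27
grasp_force: 62.2
```

move_arm(
  targets=[
    [[0, 0, 0, 0.006, 0], [0, 0, 0, 0.004, 0], [0, 0, 0, 0, 0]],
  ],
)

```text
time: 26.95
tool_pos: [0.4238, -0.2696, 0.1213]
tool_rot: [-0.0, 1.0, 0.001, 0.001]
contact_force: [1.0, 0.1, -2.7]
gripper_width: 0.27
grasp_force: 62.4
```

move_arm(
  targets=[
    [[0, 0, 0, 0.002, 0], [60, 0, 0, 0, 0], [60, 0, 0, 0, 0], [60, 0, 0, -0.04, 0], [60, 0, 0, -0.06, 0]],
  ],
)

```text
time: 27.37
tool_pos: [0.4211, -0.2681, 0.1765]
tool_rot: [-0.003, 1.0, 0.0, -0.003]
contact_force: [1.3, 0.2, -0.8]
gripper_width: 0.596
grasp_force: 0.0
```

move_arm(
  targets=[
    [[100, 0.0333, -0.0566, -0.01, 0], [100, 0.0333, -0.0566, 0, 0], [100, 0.0333, -0.0566, 0, 0], [100, 0.0333, -0.0566, 0, 0], [100, 0.0333, -0.0566, 0, 0]],
  ],
)

```text
time: 27.78
tool_pos: [0.5239, -0.0984, 0.1868]
tool_rot: [0.0, 1.0, 0.0, 0.001]
contact_force: [0.6, -0.7, -0.1]
gripper_width: 1.0
grasp_force: 0.0
```

move_arm(
  targets=[
    [[100, 0.0333, -0.0566, 0, 0], [100, 0, 0, 0, 0], [100, 0, 0, 0, 0], [100, 0, 0, 0, 0]],
  ],
)

```text
time: 28.12
tool_pos: [0.5429, -0.066, 0.1859]
tool_rot: [0.0, 1.0, 0.001, 0.0]
contact_force: [-0.8, -0.7, 0.9]
gripper_width: 1.002
grasp_force: 0.0
```

```bash
python3 - <<'E'
from h import *
s,R=st(); c,im=snap('wrist','w21'); ct,it=snap('top','t6')
for y in (-.099,-.066,-.033): print(y,proj(c,(.5435,y,.066),True))
print(proj(c,(.5765,-.066,.066),True),proj(c,(.5105,-.066,.066),True))
a=im.astype(int)
for r in (200,215,230,245,260,275): print(r,[tuple(a[r,u]) if 0 else ''.join('c' if a[r,u,2]-a[r,u,0]>8 else '.' for u in range(200,380,3))])
# masher in top view: dark blob in tote
g=it.astype(int)[175:280,350:445]; m=(g.max(2)<45).astype(np.uint8); n,l,q,ce=cv2.connectedComponentsWithStats(m)
for i in range(1,n):
    if q[i,4]>20: print('dark',q[i],ce[i]+[350,175],onz(ct,*(ce[i]+[350,175]),.118))
b=it[195:245,285:335].astype(int); m=((b[...,2]-b[...,0]>8)).astype(np.uint8); n,l,q,ce=cv2.connectedComponentsWithStats(m)
for i in range(1,n):
    if q[i,4]>40: print('ram',q[i],ce[i]+[285,195],onz(ct,*(ce[i]+[285,195]),.06))
E
```

```text
t 28.12 p [ 0.5429 -0.066   0.1859] X [1.    0.002 0.   ] Y [ 0.002 -1.     0.   ] F [-0.8 -0.7  0.9] w 1.002 g 0.0 q [-0.26 -0.08  1.86 -0.    1.36  1.31]
-0.099 [324.7 204.3]
-0.066 [281.6 204.3]
-0.033 [238.5 204.2]
[281.7 161.4] [281.5 244.1]
200 ['..............c...ccccccccccccccccccc...c...................']
215 ['..............cc......ccccccccccc......cc...................']
230 ['.................cc.....c...........cc......................']
245 ['............................................................']
260 ['............................................................']
275 ['............................................................']
dark [ 21  65   9  30 237] [374.92405063 254.35021097] [ 0.4232 -0.2682  0.118 ]
ram [16 25 14 12 69] [306.55072464 224.57971014] [ 0.5224 -0.0567  0.06  ]
ram [ 12  44  31   6 127] [315.48031496 241.33070866] [ 0.467  -0.0855  0.06  ]
```

move_arm(
  targets=[
    [[100, 0, 0, 0.06, 0], [100, 0, 0, 0.06, 0], [100, 0, 0, 0.055, 0], [100, 0, 0, 0.03, 0], [100, 0, 0, 0, 0]],
  ],
)

```text
time: 28.63
tool_pos: [0.5384, -0.0664, 0.0572]
tool_rot: [-0.001, 1.0, -0.001, -0.005]
contact_force: [-0.8, -0.2, -0.8]
gripper_width: 1.001
grasp_force: 0.0
```

move_arm(
  targets=[
    [[0, 0, 0, 0, 0], [0, 0, 0, 0, 0], [0, 0, 0, 0, 0], [0, 0, 0, 0, 0], [0, 0, 0, 0, 0]],
  ],
)

```text
time: 29.05
tool_pos: [0.5443, -0.0667, 0.0648]
tool_rot: [0.001, 1.0, 0.0, 0.002]
contact_force: [-0.0, -1.8, 3.6]
gripper_width: 0.751
grasp_force: 67.0
```

move_arm(
  targets=[
    [[0, 0, 0, -0.03, 0], [0, 0, 0, -0.06, 0], [0, 0, 0, -0.06, 0], [0, 0, 0, -0.05, 0], [0, 0, 0, 0, 0]],
  ],
)

```text
time: 29.47
tool_pos: [0.5469, -0.067, 0.1913]
tool_rot: [0.002, 1.0, 0.001, 0.007]
contact_force: [1.9, -0.1, -1.1]
gripper_width: 0.754
grasp_force: 66.8
```

move_arm(
  targets=[
    [[0, -0.0218, 0.0573, -0.02, 0], [0, -0.0218, 0.0573, -0.02, 0], [0, -0.0218, 0.0573, -0.02, 0], [0, -0.0218, 0.0573, 0, 0], [0, -0.0218, 0.0573, 0, 0]],
  ],
)

```text
time: 29.88
tool_pos: [0.477, -0.2394, 0.2194]
tool_rot: [0.001, 1.0, 0.001, 0.001]
contact_force: [0.1, 0.2, -1.8]
gripper_width: 0.758
grasp_force: 66.9
```

move_arm(
  targets=[
    [[0, -0.0218, 0.0573, 0, 0], [0, -0.0218, 0.0573, 0, 0], [0, -0.0218, 0.0573, 0, 0], [0, -0.0218, 0.0573, 0, 0], [0, -0.0218, 0.0573, 0, 0]],
  ],
)

```text
time: 30.3
tool_pos: [0.4111, -0.4112, 0.2178]
tool_rot: [-0.0, 1.0, 0.0, -0.0]
contact_force: [1.3, -1.2, -1.9]
gripper_width: 0.754
grasp_force: 66.9
```

move_arm(
  targets=[
    [[0, 0, 0, 0, 0], [0, 0, 0, 0, 0], [0, 0, 0, 0, 0]],
  ],
)

```text
time: 30.55
tool_pos: [0.4121, -0.4094, 0.2177]
tool_rot: [-0.001, 1.0, 0.0, -0.0]
contact_force: [-0.7, -0.1, -2.4]
gripper_width: 0.756
grasp_force: 67.1
```

move_arm(
  targets=[
    [[0, 0, 0, 0.065, 0], [0, 0, 0, 0.065, 0], [0, 0, 0, 0.065, 0], [0, 0, 0, 0.055, 0], [0, 0, 0, 0.015, 0]],
  ],
)

```text
time: 30.97
tool_pos: [0.4101, -0.4046, 0.0527]
tool_rot: [-0.005, 1.0, 0.002, -0.004]
contact_force: [-0.7, 1.5, -2.7]
gripper_width: 0.749
grasp_force: 67.3
```

move_arm(
  targets=[
    [[0, 0, 0, 0, 0], [0, 0, 0, 0.008, 0], [0, 0, 0, 0.005, 0], [0, 0, 0, 0, 0]],
  ],
)

```text
time: 31.3
tool_pos: [0.4135, -0.411, 0.0539]
tool_rot: [0.001, 1.0, 0.001, 0.001]
contact_force: [-0.1, -0.2, -1.1]
gripper_width: 0.748
grasp_force: 67.3
```

move_arm(
  targets=[
    [[0, 0, 0, 0.005, 0], [95, 0, 0, 0, 0], [95, 0, 0, 0, 0], [95, 0, 0, 0, 0], [95, 0, 0, -0.05, 0]],
  ],
)

```text
time: 31.72
tool_pos: [0.4095, -0.4067, 0.0733]
tool_rot: [-0.004, 1.0, 0.0, -0.003]
contact_force: [0.1, 1.5, -0.9]
gripper_width: 0.948
grasp_force: 0.0
```

move_arm(
  targets=[
    [[95, 0, 0, -0.06, 0], [95, 0, 0, -0.06, 0], [50, 0, 0, -0.06, 0], [50, 0.0224, -0.0617, 0, 0], [50, 0.0224, -0.0617, 0, 0]],
  ],
)

```text
time: 32.13
tool_pos: [0.4405, -0.3381, 0.1917]
tool_rot: [0.003, 1.0, -0.001, 0.003]
contact_force: [1.1, 0.7, -1.0]
gripper_width: 0.544
grasp_force: 0.0
```

move_arm(
  targets=[
    [[50, 0.0224, -0.0617, 0, 0], [50, 0.0224, -0.0617, 0, 0], [50, 0.0224, -0.0617, 0, 0], [50, 0.0224, -0.0617, 0, 0], [50, 0.0224, -0.0617, 0, 0]],
  ],
)

```text
time: 32.55
tool_pos: [0.5066, -0.1491, 0.1875]
tool_rot: [0.0, 1.0, 0.0, 0.001]
contact_force: [1.4, -1.2, -0.5]
gripper_width: 0.502
grasp_force: 0.0
```

move_arm(
  targets=[
    [[50, 0.0224, -0.0617, 0, 0], [50, 0.0224, -0.0617, 0, 0], [50, 0.0224, -0.0617, 0, 0], [50, 0.0224, -0.0617, 0, 0], [50, 0.0224, -0.0617, 0, 0]],
  ],
)

```text
time: 32.97
tool_pos: [0.5737, 0.0364, 0.1874]
tool_rot: [0.0, 1.0, 0.0, 0.001]
contact_force: [0.5, -0.1, -0.4]
gripper_width: 0.501
grasp_force: 0.0
```

move_arm(
  targets=[
    [[50, 0, 0, 0, 0], [50, 0, 0, 0, 0], [50, 0, 0, 0, 0]],
  ],
)

```text
time: 33.22
tool_pos: [0.5732, 0.0343, 0.1869]
tool_rot: [0.0, 1.0, 0.001, 0.0]
contact_force: [0.0, -0.9, -0.4]
gripper_width: 0.498
grasp_force: 0.0
```

```bash
cat >> h.py <<'E'
def wood(fn,c,fish=True,z=.036):
    h=cv2.cvtColor(cv2.imread(fn),cv2.COLOR_BGR2HSV); m=((h[...,0]>10)&(h[...,0]<25)&(h[...,1]>90)).astype(np.uint8); n,l,s,ce=cv2.connectedComponentsWithStats(m); i=1+np.argmax(s[1:,4])
    ys,xs=np.nonzero(l==i); print('rows',ys.min(),ys.max())
    for r in range(ys.min(),ys.max()+1,12): k=xs[ys==r]; print(r,k.min(),k.max(),onz(c,k.mean(),r,z,fish))
E
python3 - <<'E'
from h import *
s,R=st(); c,im=snap('wrist','w22'); wood('pics/w22.png',c)
E
```

```text
t 33.22 p [0.5732 0.0343 0.1869] X [1.    0.002 0.   ] Y [ 0.002 -1.     0.001] F [ 0.  -0.9 -0.4] w 0.498 g 0.0 q [-0.07 -0.01  1.8  -0.    1.36  1.5 ]
rows 77 283
77 282 289 [0.672  0.0313 0.036 ]
89 257 313 [0.662  0.0304 0.036 ]
101 249 320 [0.6521 0.0289 0.036 ]
113 247 324 [0.6422 0.0292 0.036 ]
125 248 322 [0.6322 0.0307 0.036 ]
137 254 317 [0.6223 0.0311 0.036 ]
149 267 303 [0.6123 0.0315 0.036 ]
161 276 290 [0.6022 0.0332 0.036 ]
173 275 288 [0.592  0.0344 0.036 ]
185 275 288 [0.5816 0.0344 0.036 ]
197 275 287 [0.571  0.0348 0.036 ]
209 274 288 [0.5603 0.0348 0.036 ]
221 274 287 [0.5493 0.0352 0.036 ]
233 274 286 [0.538  0.0356 0.036 ]
245 273 287 [0.5263 0.0356 0.036 ]
257 273 286 [0.5143 0.0361 0.036 ]
269 272 285 [0.5018 0.037  0.036 ]
281 272 285 [0.4889 0.037  0.036 ]
```

move_arm(
  targets=[
    [[50, 0, 0, 0.06, 0], [50, 0, 0, 0.06, 0], [50, 0, 0, 0.04, 0], [50, 0, 0, 0.02, 0], [50, 0, 0, 0.01, 0]],
  ],
)

```text
time: 33.68
tool_pos: [0.5715, 0.0332, 0.0703]
tool_rot: [-0.0, 1.0, -0.001, -0.002]
contact_force: [0.1, -0.6, -0.9]
gripper_width: 0.496
grasp_force: 0.0
```

move_arm(
  targets=[
    [[50, 0, 0, 0.012, 0], [50, 0, 0, 0.012, 0], [50, 0, 0, 0.01, 0], [50, 0, 0, 0.006, 0], [50, 0, 0, 0, 0]],
  ],
)

```text
time: 34.1
tool_pos: [0.5731, 0.0344, 0.0485]
tool_rot: [-0.0, 1.0, 0.0, -0.0]
contact_force: [0.1, 0.4, 0.5]
gripper_width: 0.5
grasp_force: 0.0
```

move_arm(
  targets=[
    [[0, 0, 0, 0.002, 0], [0, 0, 0, 0, 0], [0, 0, 0, 0, 0], [0, 0, 0, 0, 0], [0, 0, 0, 0, 0]],
  ],
)

```text
time: 34.52
tool_pos: [0.5738, 0.0344, 0.0482]
tool_rot: [0.0, 1.0, 0.001, 0.001]
contact_force: [0.4, -0.2, 2.6]
gripper_width: 0.157
grasp_force: 61.3
```

move_arm(
  targets=[
    [[0, 0, 0, -0.02, 0], [0, 0, 0, -0.05, 0], [0, 0, 0, -0.065, 0], [0, 0, 0, -0.065, 0], [0, 0, 0, -0.04, 0]],
  ],
)

```text
time: 34.93
tool_pos: [0.5743, 0.0344, 0.1968]
tool_rot: [0.0, 1.0, 0.001, 0.002]
contact_force: [1.2, -0.6, -0.2]
gripper_width: 0.152
grasp_force: 60.9
```

move_arm(
  targets=[
    [[0, -0.0036, 0.068, 0, 0], [0, -0.0036, 0.068, 0, 0], [0, -0.0036, 0.068, 0, 0], [0, -0.0036, 0.068, 0, 0], [0, -0.0036, 0.068, 0, 0]],
  ],
)

```text
time: 35.35
tool_pos: [0.5618, -0.1711, 0.1923]
tool_rot: [-0.0, 1.0, 0.001, 0.0]
contact_force: [1.0, 0.9, -0.4]
gripper_width: 0.153
grasp_force: 60.9
```

move_arm(
  targets=[
    [[0, -0.0036, 0.068, 0, 0], [0, -0.0036, 0.068, 0, 0], [0, -0.0036, 0.068, 0, 0], [0, -0.0036, 0.068, 0, 0], [0, -0.0036, 0.068, 0, 0]],
  ],
)

```text
time: 35.77
tool_pos: [0.5512, -0.3753, 0.1921]
tool_rot: [-0.0, 1.0, 0.0, -0.0]
contact_force: [1.6, -0.3, -0.7]
gripper_width: 0.158
grasp_force: 60.9
```

move_arm(
  targets=[
    [[0, -0.0036, 0.068, 0, 0], [0, 0, 0, 0, 0], [0, 0, 0, 0, 0], [0, 0, 0, 0, 0]],
  ],
)

```text
time: 36.1
tool_pos: [0.5495, -0.414, 0.1915]
tool_rot: [-0.001, 1.0, 0.0, -0.0]
contact_force: [0.7, 0.4, -1.3]
gripper_width: 0.154
grasp_force: 60.9
```

move_arm(
  targets=[
    [[0, 0, 0, 0.065, 0], [0, 0, 0, 0.065, 0], [0, 0, 0, 0.055, 0], [0, 0, 0, 0.03, 0], [0, 0, 0, 0.015, 0]],
  ],
)

```text
time: 36.52
tool_pos: [0.5482, -0.4105, 0.0491]
tool_rot: [-0.003, 1.0, 0.002, -0.003]
contact_force: [-0.9, -1.0, 0.1]
gripper_width: 0.158
grasp_force: 60.9
```

move_arm(
  targets=[
    [[0, 0, 0, 0.012, 0], [0, 0, 0, 0.01, 0], [0, 0, 0, 0.006, 0], [0, 0, 0, 0, 0]],
  ],
)

```text
time: 36.85
tool_pos: [0.5504, -0.4145, 0.0376]
tool_rot: [0.0, 1.0, 0.001, 0.0]
contact_force: [0.6, -0.7, -0.9]
gripper_width: 0.155
grasp_force: 60.9
```

move_arm(
  targets=[
    [[0, 0, 0, 0.003, 0], [50, 0, 0, 0, 0], [50, 0, 0, 0, 0], [50, 0, 0, 0, 0], [50, 0, 0, -0.05, 0]],
  ],
)

```text
time: 37.27
tool_pos: [0.5464, -0.4114, 0.0585]
tool_rot: [-0.004, 1.0, 0.0, -0.004]
contact_force: [-0.9, 0.5, -1.8]
gripper_width: 0.497
grasp_force: 0.0
```

move_arm(
  targets=[
    [[50, 0, 0, -0.065, 0], [50, 0, 0, -0.065, 0], [50, 0, 0, -0.065, 0], [50, 0.008, -0.0655, 0, 0], [50, 0.008, -0.0655, 0, 0]],
  ],
)

```text
time: 37.68
tool_pos: [0.5611, -0.3382, 0.1877]
tool_rot: [0.003, 1.0, -0.001, 0.004]
contact_force: [1.4, 0.9, -0.1]
gripper_width: 0.498
grasp_force: 0.0
```

move_arm(
  targets=[
    [[50, 0.008, -0.0655, 0, 0], [50, 0.008, -0.0655, 0, 0], [50, 0.008, -0.0655, 0, 0], [50, 0.008, -0.0655, 0, 0], [50, 0.008, -0.0655, 0, 0]],
  ],
)

```text
time: 38.1
tool_pos: [0.5832, -0.1376, 0.1825]
tool_rot: [0.0, 1.0, 0.0, 0.001]
contact_force: [1.0, 0.2, -0.0]
gripper_width: 0.503
grasp_force: 0.0
```

move_arm(
  targets=[
    [[50, 0.008, -0.0655, 0, 0], [50, 0.008, -0.0655, 0, 0], [50, 0.008, -0.0655, 0, 0], [50, 0.008, -0.0655, 0, 0], [50, 0.008, -0.0655, 0, 0]],
  ],
)

```text
time: 38.52
tool_pos: [0.607, 0.0591, 0.1826]
tool_rot: [0.0, 1.0, 0.0, 0.001]
contact_force: [0.2, 0.6, -0.3]
gripper_width: 0.501
grasp_force: 0.0
```

move_arm(
  targets=[
    [[50, 0.008, -0.0655, 0, 0], [50, 0, 0, 0, 0], [50, 0, 0, 0, 0], [50, 0, 0, 0, 0]],
  ],
)

```text
time: 38.85
tool_pos: [0.6118, 0.0963, 0.1821]
tool_rot: [0.0, 1.0, 0.001, 0.0]
contact_force: [0.1, 0.4, 0.0]
gripper_width: 0.497
grasp_force: 0.0
```

```bash
python3 - <<'E'
from h import *
s,R=st(); c,im=snap('wrist','w23'); ct,it=snap('top','t7')
for X in [(.523,.0932,.036),(.613,.0959,.036),(.634,.0965,.036),(.684,.098,.03)]: print(X,proj(c,X,True))
h=cv2.cvtColor(im,cv2.COLOR_RGB2HSV); m=((h[...,0]<6)|(h[...,0]>174))&(h[...,1]>150)&(h[...,2]>80); m[:, :200]=0; m[:,380:]=0
n,l,q,ce=cv2.connectedComponentsWithStats(m.astype(np.uint8))
ys,xs=np.nonzero(m); print('red',xs.min(),xs.max(),ys.min(),ys.max())
a=im.astype(int)
for r in (180,200,220,240): print(r,[int(a[r,u].sum()/3) for u in range(250,316,3)],[int(a[r,u,2]-a[r,u,0]) for u in range(250,316,3)])
h=cv2.cvtColor(it,cv2.COLOR_RGB2HSV); m=((h[...,0]>10)&(h[...,0]<25)&(h[...,1]>90))[175:280,350:445]; ys,xs=np.nonzero(m); print('spoon in tote',onz(ct,xs.mean()+350,ys.min()+175,.02),onz(ct,xs.mean()+350,ys.max()+175,.02))
E
```

```text
t 38.85 p [0.6118 0.0963 0.1821] X [1.    0.001 0.   ] Y [ 0.001 -1.     0.   ] F [0.1 0.4 0. ] w 0.497 g 0.0 q [ 0.04  0.09  1.7  -0.    1.35  1.61]
(0.523, 0.0932, 0.036) [284.7 287.6]
(0.613, 0.0959, 0.036) [282.  194.7]
(0.634, 0.0965, 0.036) [281.4 170. ]
(0.684, 0.098, 0.03) [279.6 109.1]
red 233 310 76 170
180 [184, 185, 114, 118, 98, 103, 134, 142, 141, 134, 127, 85, 116, 117, 114, 116, 183, 104, 150, 182, 183, 182] [-1, 0, -1, -1, 3, 6, 6, 8, 8, 6, 7, 3, -1, -2, -1, -2, -1, 6, 2, -2, -3, -2]
200 [115, 117, 117, 116, 94, 66, 116, 140, 141, 138, 129, 112, 83, 115, 114, 115, 117, 100, 150, 182, 183, 183] [0, 0, -1, 0, 2, 4, -1, 8, 7, 8, 7, 7, 3, 1, 0, 0, 2, 7, 1, 0, -1, -1]
220 [114, 115, 117, 114, 108, 66, 111, 118, 141, 141, 135, 132, 95, 111, 116, 115, 117, 104, 165, 182, 183, 182] [-2, -1, -2, -2, 0, 3, 0, 5, 8, 8, 7, 7, 4, 0, -2, -1, -1, 7, -1, -1, -2, 0]
240 [115, 114, 115, 114, 113, 67, 134, 183, 133, 141, 140, 132, 121, 76, 115, 117, 115, 96, 170, 181, 182, 182] [-1, -1, 0, 0, 0, 4, 0, -2, 7, 8, 8, 6, 8, 4, 0, 0, -1, 7, -1, -1, -2, -1]
spoon in tote [ 0.6475 -0.4171  0.02  ] [ 0.467  -0.4117  0.02  ]
```

move_arm(
  targets=[
    [[50, 0, -0.008, 0.06, 0], [50, 0, 0, 0.06, 0], [50, 0, 0, 0.04, 0], [50, 0, 0, 0.02, 0], [50, 0, 0, 0.01, 0]],
  ],
)

```text
time: 39.37
tool_pos: [0.6102, 0.1, 0.0653]
tool_rot: [0.0, 1.0, -0.0, -0.002]
contact_force: [0.6, 0.7, 0.0]
gripper_width: 0.504
grasp_force: 0.0
```

move_arm(
  targets=[
    [[50, 0, 0, 0.012, 0], [50, 0, 0, 0.012, 0], [50, 0, 0, 0.007, 0], [50, 0, 0, 0.003, 0], [50, 0, 0, 0, 0]],
  ],
)

```text
time: 39.78
tool_pos: [0.6121, 0.1014, 0.0479]
tool_rot: [-0.0, 1.0, 0.0, 0.0]
contact_force: [-0.4, -0.1, -0.3]
gripper_width: 0.499
grasp_force: 0.0
```

move_arm(
  targets=[
    [[0, 0, 0, 0, 0], [0, 0, 0, 0, 0], [0, 0, 0, 0, 0], [0, 0, 0, 0, 0], [0, 0, 0, 0, 0]],
  ],
)

```text
time: 40.2
tool_pos: [0.6125, 0.1014, 0.0486]
tool_rot: [-0.0, 1.0, 0.0, 0.001]
contact_force: [0.2, -0.0, 4.2]
gripper_width: 0.158
grasp_force: 61.1
```

move_arm(
  targets=[
    [[0, 0, 0, -0.02, 0], [0, 0, 0, -0.05, 0], [0, 0, 0, -0.065, 0], [0, 0, 0, -0.065, 0], [0, 0, 0, -0.04, 0]],
  ],
)

```text
time: 40.62
tool_pos: [0.6128, 0.1015, 0.1964]
tool_rot: [-0.0, 1.0, 0.001, 0.002]
contact_force: [1.4, -0.4, 0.1]
gripper_width: 0.159
grasp_force: 60.4
```

move_arm(
  targets=[
    [[0, -0.0095, 0.0676, 0, 0], [0, -0.0095, 0.0676, 0, 0], [0, -0.0095, 0.0676, 0, 0], [0, -0.0095, 0.0676, 0, 0], [0, -0.0095, 0.0676, 0, 0]],
  ],
)

```text
time: 41.03
tool_pos: [0.5824, -0.1028, 0.1917]
tool_rot: [-0.0, 1.0, 0.001, -0.0]
contact_force: [1.3, 0.5, -0.8]
gripper_width: 0.156
grasp_force: 60.4
```

move_arm(
  targets=[
    [[0, -0.0095, 0.0676, 0, 0], [0, -0.0095, 0.0676, 0, 0], [0, -0.0095, 0.0676, 0, 0], [0, -0.0095, 0.0676, 0, 0], [0, -0.0095, 0.0676, 0, 0]],
  ],
)

```text
time: 41.45
tool_pos: [0.5541, -0.3059, 0.1916]
tool_rot: [-0.0, 1.0, 0.0, -0.0]
contact_force: [1.1, 0.6, -0.3]
gripper_width: 0.157
grasp_force: 60.4
```

move_arm(
  targets=[
    [[0, -0.0095, 0.0676, 0, 0], [0, 0, 0, 0, 0], [0, 0, 0, 0, 0], [0, 0, 0, 0, 0]],
  ],
)

```text
time: 41.78
tool_pos: [0.5491, -0.3445, 0.1912]
tool_rot: [-0.001, 1.0, 0.0, -0.0]
contact_force: [0.3, 0.3, -1.3]
gripper_width: 0.156
grasp_force: 60.4
```

move_arm(
  targets=[
    [[0, 0, 0, 0.065, 0], [0, 0, 0, 0.065, 0], [0, 0, 0, 0.055, 0], [0, 0, 0, 0.03, 0], [0, 0, 0, 0.012, 0]],
  ],
)

```text
time: 42.2
tool_pos: [0.5474, -0.3409, 0.0504]
tool_rot: [-0.003, 1.0, 0.002, -0.003]
contact_force: [-0.3, 1.5, -1.4]
gripper_width: 0.157
grasp_force: 60.4
```

move_arm(
  targets=[
    [[0, 0, 0, 0.012, 0], [0, 0, 0, 0.01, 0], [0, 0, 0, 0.005, 0], [0, 0, 0, 0, 0]],
  ],
)

```text
time: 42.53
tool_pos: [0.5501, -0.345, 0.04]
tool_rot: [0.0, 1.0, 0.001, 0.001]
contact_force: [0.7, 0.3, -0.6]
gripper_width: 0.158
grasp_force: 60.4
```

move_arm(
  targets=[
    [[0, 0, 0, 0.006, 0], [50, 0, 0, 0, 0], [50, 0, 0, 0, 0], [50, 0, 0, 0, 0], [50, 0, 0, -0.05, 0]],
  ],
)

```text
time: 42.95
tool_pos: [0.5459, -0.3422, 0.0595]
tool_rot: [-0.004, 1.0, 0.0, -0.005]
contact_force: [-0.2, 0.7, -1.8]
gripper_width: 0.5
grasp_force: 0.0
```

move_arm(
  targets=[
    [[50, 0, 0, -0.065, 0], [50, 0, 0, -0.065, 0], [50, 0, 0, -0.065, 0], [50, 0.006, -0.0664, 0, 0], [50, 0.006, -0.0664, 0, 0]],
  ],
)

```text
time: 43.37
tool_pos: [0.5586, -0.2673, 0.1883]
tool_rot: [0.003, 1.0, -0.001, 0.004]
contact_force: [-0.2, 0.9, -0.5]
gripper_width: 0.499
grasp_force: 0.0
```

move_arm(
  targets=[
    [[50, 0.006, -0.0664, 0, 0], [50, 0.006, -0.0664, 0, 0], [50, 0.006, -0.0664, 0, 0], [50, 0.006, -0.0664, 0, 0], [50, 0.006, -0.0664, 0, 0]],
  ],
)

```text
time: 43.78
tool_pos: [0.5744, -0.0642, 0.1833]
tool_rot: [0.0, 1.0, 0.0, 0.001]
contact_force: [1.3, 0.7, -0.9]
gripper_width: 0.497
grasp_force: 0.0
```

move_arm(
  targets=[
    [[50, 0.006, -0.0664, 0, 0], [50, 0.006, -0.0664, 0, 0], [50, 0.006, -0.0664, 0, 0], [50, 0.006, -0.0664, 0, 0], [50, 0.006, -0.0664, 0, 0]],
  ],
)

```text
time: 44.2
tool_pos: [0.5923, 0.1352, 0.1833]
tool_rot: [-0.0, 1.0, 0.0, 0.001]
contact_force: [0.5, -0.4, -0.4]
gripper_width: 0.502
grasp_force: 0.0
```

move_arm(
  targets=[
    [[50, 0.006, -0.0664, 0, 0], [50, 0, 0, 0, 0], [50, 0, 0, 0, 0], [50, 0, 0, 0, 0]],
  ],
)

```text
time: 44.53
tool_pos: [0.5958, 0.173, 0.1827]
tool_rot: [0.0, 1.0, 0.001, 0.0]
contact_force: [-0.8, 0.0, -0.6]
gripper_width: 0.499
grasp_force: 0.0
```

```bash
python3 - <<'E'
from h import *
s,R=st(); c,im=snap('wrist','w24'); ct,it=snap('top','t8')
for X in [(.507,.1677,.036),(.597,.1725,.036),(.617,.1737,.036)]: print(X,proj(c,X,True))
a=im.max(2).astype(int)
for r in range(60,280,16):
    k=np.nonzero(a[r,225:340]<45)[0]+225; print(r,(k.min(),k.max(),len(k),onz(c,k.mean(),r,.036,True)) if len(k) else None)
g=it.astype(int)[175:280,350:445]; m=((g[...,0]>110)&(g[...,1]<70)&(g[...,2]<70)).astype(np.uint8); ys,xs=np.nonzero(m)
print('whisk red',onz(ct,xs.mean()+350,ys.min()+175,.015),onz(ct,xs.mean()+350,ys.max()+175,.015))
E
```

```text
t 44.53 p [0.5958 0.173  0.1827] X [1.    0.001 0.   ] Y [ 0.001 -1.     0.   ] F [-0.8  0.  -0.6] w 0.499 g 0.0 q [ 0.16  0.1   1.69 -0.    1.35  1.73]
(0.507, 0.1677, 0.036) [287.  287.3]
(0.597, 0.1725, 0.036) [282.1 194.5]
(0.617, 0.1737, 0.036) [280.7 171.1]
60 None
76 None
92 (np.int64(238), np.int64(314), 53, array([0.6819, 0.1776, 0.036 ]))
108 (np.int64(239), np.int64(315), 52, array([0.6689, 0.1768, 0.036 ]))
124 (np.int64(240), np.int64(316), 53, array([0.6559, 0.1756, 0.036 ]))
140 (np.int64(241), np.int64(316), 52, array([0.6428, 0.1756, 0.036 ]))
156 (np.int64(242), np.int64(317), 76, array([0.6296, 0.1747, 0.036 ]))
172 (np.int64(272), np.int64(288), 17, array([0.6163, 0.1743, 0.036 ]))
188 (np.int64(273), np.int64(289), 17, array([0.6027, 0.1735, 0.036 ]))
204 (np.int64(274), np.int64(289), 16, array([0.5887, 0.173 , 0.036 ]))
220 (np.int64(275), np.int64(290), 16, array([0.5743, 0.1721, 0.036 ]))
236 (np.int64(275), np.int64(290), 16, array([0.5595, 0.1721, 0.036 ]))
252 (np.int64(230), np.int64(332), 30, array([0.544 , 0.1722, 0.036 ]))
268 (np.int64(225), np.int64(338), 41, array([0.5278, 0.1709, 0.036 ]))
whisk red [ 0.6486 -0.3505  0.015 ] [ 0.573  -0.3485  0.015 ]
```

move_arm(
  targets=[
    [[50, 0, 0, 0.06, 0], [50, 0, 0, 0.06, 0], [50, 0, 0, 0.04, 0], [50, 0, 0, 0.02, 0], [50, 0, 0, 0.01, 0]],
  ],
)

```text
time: 45.05
tool_pos: [0.5944, 0.1715, 0.0659]
tool_rot: [0.0, 1.0, -0.001, -0.002]
contact_force: [-1.0, -0.6, -0.0]
gripper_width: 0.497
grasp_force: 0.0
```

move_arm(
  targets=[
    [[50, 0, 0, 0.012, 0], [50, 0, 0, 0.012, 0], [50, 0, 0, 0.007, 0], [50, 0, 0, 0.004, 0], [50, 0, 0, 0, 0]],
  ],
)

```text
time: 45.47
tool_pos: [0.596, 0.1732, 0.0478]
tool_rot: [-0.0, 1.0, 0.0, 0.0]
contact_force: [-0.7, 0.1, 0.0]
gripper_width: 0.501
grasp_force: 0.0
```

move_arm(
  targets=[
    [[0, 0, 0, 0, 0], [0, 0, 0, 0, 0], [0, 0, 0, 0, 0], [0, 0, 0, 0, 0], [0, 0, 0, 0, 0]],
  ],
)

```text
time: 45.88
tool_pos: [0.5965, 0.1733, 0.0485]
tool_rot: [-0.0, 1.0, 0.0, 0.001]
contact_force: [-0.6, 0.8, 3.5]
gripper_width: 0.151
grasp_force: 63.3
```

move_arm(
  targets=[
    [[0, 0, 0, -0.02, 0], [0, 0, 0, -0.05, 0], [0, 0, 0, -0.065, 0], [0, 0, 0, -0.065, 0], [0, 0, 0, -0.04, 0]],
  ],
)

```text
time: 46.3
tool_pos: [0.5969, 0.1733, 0.1966]
tool_rot: [-0.0, 1.0, 0.0, 0.002]
contact_force: [1.2, -0.4, -0.5]
gripper_width: 0.155
grasp_force: 62.7
```

move_arm(
  targets=[
    [[0, -0.0062, 0.0682, 0, 0], [0, -0.0062, 0.0682, 0, 0], [0, -0.0062, 0.0682, 0, 0], [0, -0.0062, 0.0682, 0, 0], [0, -0.0062, 0.0682, 0, 0]],
  ],
)

```text
time: 46.72
tool_pos: [0.5765, -0.0331, 0.1919]
tool_rot: [0.0, 1.0, 0.001, -0.0]
contact_force: [0.9, 0.1, -0.3]
gripper_width: 0.158
grasp_force: 62.7
```

move_arm(
  targets=[
    [[0, -0.0062, 0.0682, 0, 0], [0, -0.0062, 0.0682, 0, 0], [0, -0.0062, 0.0682, 0, 0], [0, -0.0062, 0.0682, 0, 0], [0, -0.0062, 0.0682, 0, 0]],
  ],
)

```text
time: 47.13
tool_pos: [0.558, -0.2379, 0.1918]
tool_rot: [-0.0, 1.0, 0.0, -0.0]
contact_force: [1.3, 0.1, -0.4]
gripper_width: 0.157
grasp_force: 62.7
```

move_arm(
  targets=[
    [[0, -0.0062, 0.0682, 0, 0], [0, 0, 0, 0, 0], [0, 0, 0, 0, 0], [0, 0, 0, 0, 0]],
  ],
)

```text
time: 47.47
tool_pos: [0.5549, -0.2768, 0.1914]
tool_rot: [-0.0, 1.0, 0.0, -0.0]
contact_force: [0.6, -0.3, -1.0]
gripper_width: 0.157
grasp_force: 62.7
```

move_arm(
  targets=[
    [[0, 0, 0, 0.065, 0], [0, 0, 0, 0.065, 0], [0, 0, 0, 0.055, 0], [0, 0, 0, 0.03, 0], [0, 0, 0, 0.012, 0]],
  ],
)

```text
time: 47.88
tool_pos: [0.555, -0.276, 0.056]
tool_rot: [0.0, 1.0, 0.002, -0.001]
contact_force: [-7.3, 0.7, 13.2]
gripper_width: 0.153
grasp_force: 72.9
```

move_arm(
  targets=[
    [[0, 0, 0, 0.012, 0], [0, 0, 0, 0.01, 0], [0, 0, 0, 0.007, 0], [0, 0, 0, 0, 0]],
  ],
)

```text
time: 48.22
tool_pos: [0.5576, -0.2769, 0.041]
tool_rot: [0.002, 1.0, 0.002, 0.002]
contact_force: [-2.0, -1.8, 7.0]
gripper_width: 0.156
grasp_force: 73.7
```

move_arm(
  targets=[
    [[50, 0, 0, 0, 0], [50, 0, 0, 0, 0], [50, 0, 0, 0, 0], [50, 0, 0, -0.03, 0], [50, 0, 0, -0.05, 0]],
  ],
)

```text
time: 48.63
tool_pos: [0.5536, -0.2747, 0.0838]
tool_rot: [-0.002, 1.0, 0.001, -0.003]
contact_force: [0.4, -0.1, -0.7]
gripper_width: 0.499
grasp_force: 0.0
```

move_arm(
  targets=[
    [[50, 0, 0, -0.065, 0], [50, 0, 0, -0.065, 0], [50, 0, 0, -0.065, 0], [50, -0.03, -0.06, 0, 0], [50, -0.03, -0.06, 0, 0]],
  ],
)

```text
time: 49.05
tool_pos: [0.5213, -0.2047, 0.2081]
tool_rot: [0.002, 1.0, 0.001, 0.004]
contact_force: [0.1, 1.3, -0.4]
gripper_width: 0.501
grasp_force: 0.0
```

move_arm(
  targets=[
    [[50, -0.03, -0.06, 0, 0], [50, -0.03, -0.06, 0, 0], [50, -0.03, -0.06, 0, 0], [50, -0.03, -0.06, 0, 0], [50, 0, 0, 0, 0]],
  ],
)

```text
time: 49.47
tool_pos: [0.444, -0.0551, 0.2022]
tool_rot: [-0.001, 1.0, 0.004, -0.001]
contact_force: [0.2, -0.5, 1.3]
gripper_width: 0.501
grasp_force: 0.0
```

```bash
python3 - <<'E'
from h import *
s,R=st(); ct,it=snap('top','t9')
g=it.astype(int); U0,V0=350,175
crop=g[V0:280,U0:445]
def ch(p):
    r,gg,b=p
    if max(p)<45: return '#'
    if r>110 and gg<70: return 'R'
    if r>130 and gg>90 and b<120: return 'w'
    if gg>r+40 and gg>b+40: return '.'
    return 'o'
for v in range(0,105,2): print(''.join(ch(crop[v,u]) for u in range(0,95)))
# insert/bin check vs t5
def bl(fn):
    b=cv2.imread(fn); gg=cv2.cvtColor(b,cv2.COLOR_BGR2GRAY).astype(int); h=cv2.cvtColor(b,cv2.COLOR_BGR2HSV)[225:245,170:220]; m=(h[...,0]>105)&(h[...,0]<130)&(h[...,1]>150); ys,xs=np.nonzero(m)
    print(fn,'blue',len(ys),ys.mean()+225 if len(ys) else None,[int(gg[r,184:188].mean()) for r in range(236,254)], 'handle',np.argwhere(b[215:232,183:202].max(2)<28).mean(0))
for f in ('pics/top0.png','pics/t5.png','pics/t9.png'): bl(f)
# moved objects: diff vs start outside tray/tote
d=np.abs(cv2.imread('pics/t9.png').astype(int)-cv2.imread('pics/top0.png')).max(2)>40
for n,(u,v) in dict(cup=(185,191),mug=(312,268),plate=(142,214),soap=(280,140),jar=(263,267)).items(): print(n,int(d[v-14:v+14,u-14:u+14].sum()))
E
```

```text
t 49.47 p [ 0.444  -0.0551  0.2022] X [ 1.     0.008 -0.001] Y [ 0.008 -1.    -0.003] F [ 0.2 -0.5  1.3] w 0.501 g 0.0 q [-0.29 -0.36  2.07  0.    1.43  1.27]
ooooooooooooooooooooooooooooooooooooooooooooooooooooooooooooooooooooooooooooooooooooooooooooooo
ooooooooooooooooooooooooooooooooooooooooooooooooooooooooooooooooooooooooooooooooooooooooooooooo
ooooooooooooooooooooooooooooooooooooooooooooooooooooooooooooooooooooooooooooooooooooooooooooooo
ooooooooo...............................................................................ooooooo
ooooooo.....oooooooooooooooooooooooooooooooooooooooooooooooooooooooooooooooooooooo#.....ooooooo
ooooooo.........................................................................oo......ooooooo
ooooooo.................................oooo..............oowwwwo.......................ooooooo
ooooooo.....ooooooooo...............RRRRRRRRRRRo.......oooooooooowwo....................ooooooo
oooooooo...o#################o....oRRRRRRooRRRRRR....ooooowwwwwwwwwwwo..................ooooooo
oooooooo...o##o####oo###o.####...RRoRRoRo..RRRRoRRo.oooowwwwwwwwwwwwwwo......
[... 3908 characters left out ...]
oooooooooooooooooooooooooooooooooooooooooooooo
ooooooooooooooooooooooooooooooooooooooooooooooooooooooooooooooooooooooooooooooooooooooooooooooo
ooooooooooooooooooooooooooooooooooooooooooooooooooooooooooooooooooooooooooooooooooooooooooooooo
pics/top0.png blue 1 227.0 [62, 64, 59, 100, 97, 76, 71, 72, 71, 71, 70, 69, 71, 66, 74, 84, 80, 72] handle [10.87234043  9.57446809]
pics/t5.png blue 21 237.61904761904762 [63, 55, 53, 103, 99, 78, 73, 73, 74, 73, 71, 72, 71, 67, 76, 87, 83, 74] handle [10.96296296 10.09259259]
pics/t9.png blue 21 237.61904761904762 [65, 55, 54, 103, 101, 79, 75, 75, 74, 74, 73, 73, 73, 67, 76, 86, 83, 75] handle [10.96296296 10.09259259]
cup 0
mug 221
plate 0
soap 0
jar 0
```

move_arm(
  targets=[
    [[0, 0.0067, -0.0667, -0.025, 0], [0, 0.0067, -0.0667, -0.025, 0], [0, 0.0067, -0.0667, 0, 0], [0, 0.0067, -0.0667, 0, 0], [0, 0.0067, -0.0667, 0, 0]],
  ],
)

```text
time: 49.93
tool_pos: [0.467, 0.1389, 0.2331]
tool_rot: [-0.0, 1.0, 0.001, 0.001]
contact_force: [1.2, 0.4, -0.0]
gripper_width: -0.0
grasp_force: 0.0
```

move_arm(
  targets=[
    [[0, 0.0067, -0.0667, 0, 0], [0, 0.0067, -0.0667, 0, 0], [0, 0.0067, -0.0667, 0, 0], [0, 0.0067, -0.0667, 0, 0], [0, 0, 0, 0, 0]],
  ],
)

```text
time: 50.35
tool_pos: [0.4823, 0.3028, 0.232]
tool_rot: [-0.001, 1.0, 0.004, 0.0]
contact_force: [0.1, -0.2, -0.6]
gripper_width: 0.001
grasp_force: 0.0
```

move_arm(
  targets=[
    [[0, 0.035, 0, 0, 0], [0, 0, 0, 0, 0], [0, 0, 0, 0.03, 0], [0, 0, 0, 0.02, 0], [0, 0, 0, 0, 0]],
  ],
)

```text
time: 50.77
tool_pos: [0.5017, 0.2958, 0.1983]
tool_rot: [0.001, 1.0, 0.0, -0.003]
contact_force: [-1.2, -0.5, -0.6]
gripper_width: 0.001
grasp_force: 0.0
```

```bash
python3 - <<'E'
from h import *
s,R=st(); ct,it=snap('top','t10')
d=np.abs(cv2.imread('pics/t10.png').astype(int)-cv2.imread('pics/top0.png')).max(2)>40
print('mug diff',int(d[254:282,298:326].sum()))
E
```

```text
t 50.77 p [0.5017 0.2958 0.1983] X [ 1.     0.001 -0.006] Y [ 0.001 -1.     0.003] F [-1.2 -0.5 -0.6] w 0.001 g 0.0 q [ 0.4  -0.    1.77 -0.    1.38  1.98]
mug diff 265
```

```bash
python3 - <<'E'
from h import *
for a in ('top0','t5','t8','t10'):
    g=cv2.cvtColor(cv2.imread(f'pics/{a}.png'),cv2.COLOR_BGR2GRAY)[250:292,292:334]
    print(a); 
    for r in range(0,42,3): print(' '.join('%3d'%g[r,u] for u in range(0,42,3)))
E
```

```text
top0
113 118 118 117 119 116 112 118 121 116 114 115 115 115
114 118 117 115 116 115 118 117 116 115 116 114 117 114
110 117 114 116 116  97 164 152 116 116 115 113 119 117
110 112 114 114 158 119 116 111  88 147  72  69  69  68
116 114 113 164 118 118 119 115 118 105 114  68  71  68
 87 110 116 132 117 118 118 116 117 110 170  70  71  69
 66 111 111 130 115 115 118 117 118 138 141  73  68  70
 69 111 115 134 117 116 116 118 116 117 165  71  69  68
112 114 119 158 114 116 117 118 105 115 107  68  67  66
113 113 117 114 152  82  91  74 102 153  67  70  72  68
112 115 112 114 112 155 154 124 122 100  77  69  67  69
115 113 119 119 115 172 113  69 113 114  70 108 113 112
115 115 115 114 112 180 113  67  68  71  68 110 115 110
117 114 115 115 115 115 113 113 113 111 113 108 114 113
t5
116 121 121 120 123 119 118 122 124 119 117 117 119 119
116 118 121 117 119 118 121 120 118 120 119 119 121 116
116 120 116 120 120 101 171 157 120 119 120 116 120 118
113 116 118 117 162 123 118 114  92 150  74  72  72  71
118 117 118 169 120 122 119 119 120 109 118  71  73  74
 90 115 120 135 119 121 120 
[... 1350 characters left out ...]
  73  74  75  74  72  76  74
 71  74  71  74  74  68 102 105 118  74  75  72  75  72
 71  72  74  74 112 123 122 114  79 108  74  72  71  72
 72  72  73 167 121 120 122 122 122  70  91  72  73  73
 74  72  74 135 122 120 122 123 121 101 107  72  73  72
 72  70  70 135 120 122 123 123 122 143  80  73  70  74
 72  70  74 138 122 121 122 121 121  96 101  74  72  75
116 109  73  99 118 121 122 122 108  69  85  71  69  70
119 119  81  72 102  83  93  77  70 106  70  71  74  71
119 119 115  71  70  94 105  85  80  72  71  72  72  72
117 119 123  85  69  93  82  71  70  73  73  73  73  71
121 121 121 120  79 101  76  70  71  74  72  72  72  73
124 121 120 121 119  74  72  71  74  71  71  70  72  73
```

move_arm(
  targets=[
    [[0, 0, -0.012, 0, 0], [0, 0, 0, 0.01, 0], [0, 0, 0, 0.01, 0], [0, 0, 0, 0, 0]],
  ],
)

```text
time: 51.15
tool_pos: [0.5031, 0.3038, 0.1888]
tool_rot: [0.0, 1.0, 0.001, -0.001]
contact_force: [0.3, -0.3, 0.0]
gripper_width: 0.001
grasp_force: 0.0
```

move_arm(
  targets=[
    [[0, 0, 0, 0.004, 0], [0, 0, 0, 0.004, 0], [0, 0, 0, 0, 0]],
  ],
)

```text
time: 51.4
tool_pos: [0.5035, 0.3038, 0.1847]
tool_rot: [0.0, 1.0, 0.0, -0.0]
contact_force: [-0.4, 0.1, 0.3]
gripper_width: 0.006
grasp_force: 0.0
```

move_arm(
  targets=[
    [[0, 0.006, 0, 0, 0], [0, 0, 0, 0.003, 0], [0, 0, 0, 0.003, 0], [0, 0, 0, 0, 0]],
  ],
)

```text
time: 51.73
tool_pos: [0.5077, 0.304, 0.1821]
tool_rot: [-0.0, 1.0, 0.0, 0.0]
contact_force: [-0.9, -0.2, 0.5]
gripper_width: -0.003
grasp_force: 0.1
```

move_arm(
  targets=[
    [[0, 0, 0, 0.003, 0], [0, 0, 0, 0.002, 0], [0, 0, 0, 0, 0]],
  ],
)

```text
time: 51.98
tool_pos: [0.5079, 0.3041, 0.182]
tool_rot: [-0.0, 1.0, 0.001, 0.001]
contact_force: [-5.7, -4.0, 12.6]
gripper_width: -0.002
grasp_force: 6.4
```

move_arm(
  targets=[
    [[0, 0, 0, -0.03, 0], [0, 0, 0, -0.06, 0], [0, -0.06, 0.03, -0.03, 0], [0, -0.06, 0.06, 0, 0], [0, -0.06, 0.06, 0, 0]],
  ],
)

```text
time: 52.4
tool_pos: [0.4141, 0.2278, 0.2513]
tool_rot: [-0.0, 1.0, 0.001, 0.001]
contact_force: [0.7, -0.3, 0.3]
gripper_width: -0.002
grasp_force: 0.0
```

move_arm(
  targets=[
    [[0, 0, 0, 0, 0], [0, 0, 0, 0, 0], [0, 0, 0, 0, 0], [0, 0, 0, 0, 0], [0, 0, 0, 0, 0]],
  ],
)

```text
time: 52.82
tool_pos: [0.4154, 0.2285, 0.2499]
tool_rot: [-0.0, 1.0, 0.001, 0.0]
contact_force: [-0.8, 0.1, 0.2]
gripper_width: 0.002
grasp_force: 0.0
```

```bash
python3 - <<'E'
from h import *
s,R=st(); ct,it=snap('top','t11')
for f in ('t5','t11'):
    b=cv2.imread(f'pics/{f}.png'); gg=cv2.cvtColor(b,cv2.COLOR_BGR2GRAY).astype(int); print([int(gg[r,184:188].mean()) for r in range(236,254)],np.argwhere(b[215:232,183:202].max(2)<28).mean(0))
E
```

```text
t 52.82 p [0.4154 0.2285 0.2499] X [1.    0.001 0.   ] Y [ 0.001 -1.    -0.   ] F [-0.8  0.1  0.2] w 0.002 g 0.0 q [ 0.35 -0.32  1.96  0.    1.5   1.92]
[63, 55, 53, 103, 99, 78, 73, 73, 74, 73, 71, 72, 71, 67, 76, 87, 83, 74] [10.96296296 10.09259259]
[64, 55, 53, 103, 100, 78, 73, 72, 73, 73, 63, 47, 43, 46, 49, 49, 52, 53] [10.96296296 10.09259259]
```

The bin is shut, the insert is home and all five utensils are in the tote, so I'm handing the job in.

```bash
python3 -c "
from plant import job
print(job.job_done())"
```

```text
the job is handed in; nothing more can be done
None
```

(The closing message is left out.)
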